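# Load watch cases into the drying box by tipping the tray

### The arm

A 6-joint arm with a two-finger parallel gripper is mounted at the origin on the work surface. World frame = base frame: x ahead of the robot, y to its left, z up, the work surface at z = 0. Lengths are in mm, angles in rad, forces in N, time in s.
With the tool pointing down it reaches from about 350 to 875 mm from the base axis. Payload 4.2 kg.
Tool frame: the origin (TCP) lies midway between the tips of the shut fingers; the grasp point (between the pads) lies 19 mm behind it (arm.tcp_to_grasp is the distance from the TCP to the grasp point, in mm); z points along the fingers, y is the line along which they close (so a half turn about z gives the same grasp; the last joint's range is limited). The gripper opens to 85 mm and grips with 20 to 120 N. Pads are 22 mm wide; open, the fingers measure 114 mm over their backs; the gripper's body (76 mm by 85 mm) begins 54 mm behind the grasp point. The pads swing forward as they close: fully open they stand 13 mm farther back than shut.
Start: joints at [1.367, 0.385, 0.008, 0, -1.194, -0.259], TCP at [279.001, 559.247, 199.112] pointing down, gripper open.
Joint ranges: [-3.14, 3.14], [-1.21, 2.06], [-1.07, 1.41], [-3.16, 2.05], [-2.99, -0.16], [-3.1, 3.1]. Speed limits (rad/s): [2.79, 2.79, 3.14, 3.14, 3.14, 3.14].

### API

Orientations are given as a unit quaternion [x, y, z, w].
In Python, from bench import arm, get_image gives the robot as it stands.
- The arm moves only by the tool drive_tool, never from a script. Its argument "deltas" is a list of rows, each a list of 2 entries, a list of its own where there are three numbers: the shift along the tool's x, y, z in cm, then the turn, a rotation vector about the tool's x, y, z in degrees. In form: [[[x, y, z], [ax, ay, az]], ...]. A call has 1 to 12 rows; each row shifts and turns the commanded pose from where the row before left it, along the tool's axes as they then stand; what a row does not reach is not made up. A row lasts 1/10 s, in which the tool goes at most 50 mm and 8.59 degrees, less where a joint would pass 70% of its speed; a pose out of reach is approached as far as the arm can. A call with a gripper value outside its range is refused whole. "claw" is the finger opening in cm, from 0 to 8.54, set as the call begins (left out, the last holds). The fingers move at their own pace and stop on an object; the grip force is fixed at half the most. Time passes only in rows, so rows that do not move let the fingers close. It gives the time, the measured TCP pose, the force, the opening and the grip force at its end, in the units of the state.
- arm.read_state(): the state, without advancing time (a new reading comes with each control period).
- get_image(name): name is "scene" or "side" or "wrist"; returns a dict with "img" (420x560x3 uint8, red, green, blue), "fx", "fy", "cx", "cy" (pixels), "D" ([k1, k2, p1, p2, k3] as OpenCV has them; the pictures are not rectified), "eye" and "orientation" of the camera in the world; the wrist camera has in their place "mount" (4x4, takes a point from camera to tool coordinates, whose origin is the TCP and whose axes are the flange's). Camera axes: x right, y down, z forward; pixel columns grow to the right and rows downward; lengths in mm; the calibration is good to about 2 mm. A picture is of the moment at which its call begins: read the wrist's pose just before it. There is no depth.
- arm.job_done(): hands the job in; it is judged then, once.
The state is a dict: "clock": time; "joints": joint angles; "joint_vel": joint speeds; "joint_efforts": joint torques, N m; "position": TCP position; "ee_rot": TCP orientation; "contact_force": force on the tool from outside, world axes, zero at the start; "wrist_torque": the same for the moment, N m; "gripper_width": finger opening in mm; "grasp_force": force on a finger pad.
Only numpy, scipy, OpenCV 4.12 (cv2) and the standard library are available. Lean on these libraries where they do the work, as an engineer would, in place of code of your own. Each camera call takes 0.05 s, during which the arm holds its last target. There are 200 camera calls.

### The job

First raise the stiff lid of the grey drying box until it stands open about 70 degrees, where it stays by itself as a backstop. Then load every loose brass watch case onto the white tray where it lies on the blue mat, pick the tray up by its handle and tip it so that the cases slide off its open side into the box (do not put cases into the box with the fingers). Finally set the empty tray back flat on the blue mat, lower the lid until it is open only about 30 degrees so that the cases dry free of dust, and leave the other things on the bench where they are.

Things in the scene. Friction and masses are not known exactly. Their poses are not given: they have to be found in the camera images.
- lid (a joint): hinge angle of the drying box's lid, rad: 0 closed (level), growing as its free edge rises, at most 1.9. The hinge is stiff (about 0.4 N m of friction): the lid stays where it is left. 70 degrees = 1.22, 30 degrees = 0.52. The lid is an aluminium plate 160 (hinge to free edge) x 240 x 6 mm
- lid_tab (a point): grip point in the black tab that sticks out 40 mm from the middle of the lid's free edge, in its plane; 26 mm wide (along the hinge), 10 mm thick, free on both sides. The point is 182 mm from the hinge line, 22 mm beyond the lid's edge. Its frame is the lid's: x from the tab towards the hinge, y along the hinge, z out of the lid's outer face.
- lid_hinge (a point): middle of the lid's hinge line, on the box's back upper rim, 70 mm above the bench; same axes as lid_tab
- box: fixed grey open drying box, outside 160 (x, front to back) x 240 (y) x 70 mm high, walls and floor 5 mm. Origin at the centre of its underside; x points from its front (tab side, which faces away from the robot) to its back (hinge side, nearest the robot), y along the hinge, z up
- mat: fixed blue work mat, 270 (x) x 250 (y) x 3 mm. Origin at the centre of its underside
- tray: white tipping tray, 158 (x) x 188 (y) mm floor 4 mm thick, slick inside; walls 4 mm thick and 16 mm high on three sides, none on its +x side. Origin at the centre of its underside, z up out of the tray. On its -x side stands a handle block. Mass about 0.2 kg empty
- tray_handle (a point): grip point in the tray's handle, an upright block 40 (tray x) x 20 (tray y) x 52 mm high centred 103 mm behind the tray's origin on -x; the point is 32 mm above the tray's underside. Axes as the tray's
- tray_lip (a point): middle of the tray's open edge, on the upper face of its floor, 79 mm ahead of the tray's origin along +x. Axes as the tray's
- case1: brass wristwatch case, lying on the bench: a round body 30 mm across and 16 mm high in the middle of a bar (the lugs) 64 (x) x 16 (y) x 12 mm. Origin at the centre of its underside, x along the lugs, z up through the white dial. About 60 g. May be absent (None): three to five of the five are there
- case2: brass wristwatch case, lying on the bench: a round body 30 mm across and 16 mm high in the middle of a bar (the lugs) 64 (x) x 16 (y) x 12 mm. Origin at the centre of its underside, x along the lugs, z up through the white dial. About 60 g. May be absent (None): three to five of the five are there
- case3: brass wristwatch case, lying on the bench: a round body 30 mm across and 16 mm high in the middle of a bar (the lugs) 64 (x) x 16 (y) x 12 mm. Origin at the centre of its underside, x along the lugs, z up through the white dial. About 60 g. May be absent (None): three to five of the five are there
- case4: brass wristwatch case, lying on the bench: a round body 30 mm across and 16 mm high in the middle of a bar (the lugs) 64 (x) x 16 (y) x 12 mm. Origin at the centre of its underside, x along the lugs, z up through the white dial. About 60 g. May be absent (None): three to five of the five are there
- case5: brass wristwatch case, lying on the bench: a round body 30 mm across and 16 mm high in the middle of a bar (the lugs) 64 (x) x 16 (y) x 12 mm. Origin at the centre of its underside, x along the lugs, z up through the white dial. About 60 g. May be absent (None): three to five of the five are there
- tape: roll of blue tape, 84 mm across, 24 mm high, origin at its underside - not part of the job, leave alone
- pliers: pliers with yellow grips, about 150 mm long, lying along their x, origin near the pivot at bench height - not part of the job, leave alone
- bottle: amber bottle, 44 mm across, 90 mm high, origin at its underside - not part of the job, leave alone
- driver: screwdriver 150 mm long, lying along its x - not part of the job, leave alone
- jar: white cup, 52 mm across, 45 mm high, origin at its underside - not part of the job, leave alone
- brush: brush 160 mm long, lying along its x - not part of the job, leave alone
Things that resemble listed ones, but are neither listed nor needed, are in the scene too. Leave any green or turquoise look-alike of the case5 alone.

How it is judged (in metres and radians):
On the way, in this order (a step that is already met when the one before it is completed fails the run):
1. the lid has been raised to about 70 degrees (60 to 80) and stands still there (value of joint lid between 1.047 and 1.396 rad and velocity of joint lid between -0.05 and 0.05 rad/s), for 0.5 s.
2. all the cases present lie on the tray, which lies level on the mat (x of case1 in the frame of tray between -0.082 and 0.082 m and y of case1 in the frame of tray between -0.097 and 0.097 m and z of case1 in the frame of tray between -0.005 and 0.05 m and x of case2 in the frame of tray between -0.082 and 0.082 m and y of case2 in the frame of tray between -0.097 and 0.097 m and z of case2 in the frame of tray between -0.005 and 0.05 m and x of case3 in the frame of tray between -0.082 and 0.082 m and y of case3 in the frame of tray between -0.097 and 0.097 m and z of case3 in the frame of tray between -0.005 and 0.05 m and x of case4 in the frame of tray between -0.082 and 0.082 m and y of case4 in the frame of tray between -0.097 and 0.097 m and z of case4 in the frame of tray between -0.005 and 0.05 m and x of case5 in the frame of tray between -0.082 and 0.082 m and y of case5 in the frame of tray between -0.097 and 0.097 m and z of case5 in the frame of tray between -0.005 and 0.05 m and angle between tray's own z axis and vertical below 0.1 rad and z of tray in the frame of mat below 0.02 m), for 0.3 s.
3. all the cases present are in the box, while the tray is still tipped (more than 14 degrees) beside or over it (x of case1 in the frame of box between -0.08 and 0.08 m and y of case1 in the frame of box between -0.12 and 0.12 m and z of case1 in the frame of box between -0.01 and 0.065 m and x of case2 in the frame of box between -0.08 and 0.08 m and y of case2 in the frame of box between -0.12 and 0.12 m and z of case2 in the frame of box between -0.01 and 0.065 m and x of case3 in the frame of box between -0.08 and 0.08 m and y of case3 in the frame of box between -0.12 and 0.12 m and z of case3 in the frame of box between -0.01 and 0.065 m and x of case4 in the frame of box between -0.08 and 0.08 m and y of case4 in the frame of box between -0.12 and 0.12 m and z of case4 in the frame of box between -0.01 and 0.065 m and x of case5 in the frame of box between -0.08 and 0.08 m and y of case5 in the frame of box between -0.12 and 0.12 m and z of case5 in the frame of box between -0.01 and 0.065 m and angle between tray's own z axis and vertical above 0.25 rad and horizontal distance between tray_lip and box below 0.15 m), for 0.1 s.
At the end, for the whole second after the job is handed in: All the cases present lie at rest inside the box; the lid stands open 30 degrees, give or take 8; the tray lies flat, right way up and at rest on the mat, its centre within about 90 mm of the mat's centre along each side (x of case1 in the frame of box between -0.08 and 0.08 m and y of case1 in the frame of box between -0.12 and 0.12 m and z of case1 in the frame of box between -0.01 and 0.065 m and x of case2 in the frame of box between -0.08 and 0.08 m and y of case2 in the frame of box between -0.12 and 0.12 m and z of case2 in the frame of box between -0.01 and 0.065 m and x of case3 in the frame of box between -0.08 and 0.08 m and y of case3 in the frame of box between -0.12 and 0.12 m and z of case3 in the frame of box between -0.01 and 0.065 m and x of case4 in the frame of box between -0.08 and 0.08 m and y of case4 in the frame of box between -0.12 and 0.12 m and z of case4 in the frame of box between -0.01 and 0.065 m and x of case5 in the frame of box between -0.08 and 0.08 m and y of case5 in the frame of box between -0.12 and 0.12 m and z of case5 in the frame of box between -0.01 and 0.065 m and value of joint lid between 0.38 and 0.67 rad and velocity of joint lid between -0.05 and 0.05 rad/s and x of tray in the frame of mat between -0.09 and 0.09 m and y of tray in the frame of mat between -0.09 and 0.09 m and z of tray in the frame of mat below 0.012 m and angle between tray's own z axis and vertical below 0.06 rad and linear speed of tray below 0.02 m/s and linear speed of each of case1, case2, case3, case4, case5 below 0.03 m/s); the robot touches nothing.
It fails at once if a case is held or pushed by the fingers inside the box ((x of case1 in the frame of box between -0.08 and 0.08 m and y of case1 in the frame of box between -0.12 and 0.12 m and z of case1 in the frame of box between -0.01 and 0.065 m and contact force between the fingers and case1 above 0.5 N) or (x of case2 in the frame of box between -0.08 and 0.08 m and y of case2 in the frame of box between -0.12 and 0.12 m and z of case2 in the frame of box between -0.01 and 0.065 m and contact force between the fingers and case2 above 0.5 N) or (x of case3 in the frame of box between -0.08 and 0.08 m and y of case3 in the frame of box between -0.12 and 0.12 m and z of case3 in the frame of box between -0.01 and 0.065 m and contact force between the fingers and case3 above 0.5 N) or (x of case4 in the frame of box between -0.08 and 0.08 m and y of case4 in the frame of box between -0.12 and 0.12 m and z of case4 in the frame of box between -0.01 and 0.065 m and contact force between the fingers and case4 above 0.5 N) or (x of case5 in the frame of box between -0.08 and 0.08 m and y of case5 in the frame of box between -0.12 and 0.12 m and z of case5 in the frame of box between -0.01 and 0.065 m and contact force between the fingers and case5 above 0.5 N)).
It fails at once if a bystander is moved more than 5 cm (distance of any of tape, pliers, bottle, driver, jar, brush from where it was at the start of the episode above 0.05 m).
Of case1, case2, case3, case4, case5 only 3 to 5 are there at a start; the rules pass over those that are not, and their reading is None.
At some moment in a run one of case1, case2, case3, case4, case5 may be knocked a few centimetres aside while the robot is not near it.
It also fails if it takes over 210 s, if anything falls off the work surface, if the arm or the gripper's body presses on something with over 40 N, if the wrist force passes 120 N, or if a joint passes its speed limit or range.

## Working session

There is one attempt and no reset: what is moved stays moved. The work goes in short steps, Python scripts to look and compute and a tool call to move; the robot and the scene stay as the last step left them, time stands still between calls to the robot, and variables do not carry over. Pictures are saved under pics/ and viewed, at most 14 in all, crops included, and the job is handed in when it is done.

Besides the shell and the picture viewer there is one more tool, called after "Emit:" by a JSON object that holds its "fn" and its "kwargs". drive_tool: Moves the arm, as the interface text tells. Its arguments: {"type":"object","properties":{"deltas":{"type":"array"},"claw":{"type":"number"}},"required":["deltas"]}

```bash
mkdir -p pics
cat > h.py <<'E'
import numpy as np, cv2, json
from bench import arm, get_image
from scipy.spatial.transform import Rotation as R
def snap(name, fn=None):
    s=arm.read_state(); g=get_image(name)
    if fn: cv2.imwrite('pics/'+fn, cv2.cvtColor(g['img'],cv2.COLOR_RGB2BGR))
    K=np.array([[g['fx'],0,g['cx']],[0,g['fy'],g['cy']],[0,0,1.]])
    if 'mount' in g:
        M=np.array(g['mount']); Rt=R.from_quat(s['ee_rot']).as_matrix()
        Rc=Rt@M[:3,:3]; eye=np.array(s['position'])+Rt@M[:3,3]
    else:
        eye=np.array(g['eye']); o=np.array(g['orientation'])
        Rc=R.from_quat(o).as_matrix() if o.size==4 else o
    return dict(img=g['img'],K=K,D=np.array(g['D'],float),R=Rc,eye=eye)
def rays(c,px):
    u=cv2.undistortPoints(np.array(px,float).reshape(-1,1,2),c['K'],c['D']).reshape(-1,2)
    d=np.c_[u,np.ones(len(u))]@c['R'].T
    return d/np.linalg.norm(d,axis=1)[:,None]
def onplane(c,px,z):
    d=rays(c,px); return c['eye']+d*((z-c['eye'][2])/d[:,2])[:,None]
def tri(c1,p1,c2,p2):
    a=rays(c1,[p1])[0];b=rays(c2,[p2])[0]
    t=np.linalg.lstsq(np.c_[a,-b],c2['eye']-c1['eye'],rcond=None)[0]
    A=c1['eye']+a*t[0];B=c2['eye']+b*t[1]
    return (A+B)/2,np.linalg.norm(A-B)
def project(c,P):
    return cv2.projectPoints(np.array(P,float).reshape(-1,1,3),cv2.Rodrigues(c['R'].T)[0],-c['R'].T@c['eye'],c['K'],c['D'])[0].reshape(-1,2)
E
python3 - <<'E'
from h import *
for n in ['scene','side','wrist']:
    c=snap(n,n+'0.png'); print(n,c['eye'].round(),c['R'].round(2).tolist(),c['K'][0,0])
print(arm.read_state())
E
```

```text
scene [967. 790. 744.] [[-0.87, 0.3, -0.39], [0.49, 0.55, -0.68], [0.01, -0.78, -0.62]] 433.0262296722457
side [  14. -470.  774.] [[0.67, -0.51, 0.53], [-0.74, -0.46, 0.5], [-0.01, -0.73, -0.69]] 384.3978558211218
wrist [351. 523. 373.] [[-0.45, -0.85, -0.28], [-0.89, 0.42, 0.14], [0.0, 0.31, -0.95]] 308.79032847987384
{'clock': 0.15, 'joints': array([ 1.36660690e+00,  3.85385489e-01,  6.96912732e-03, -3.25221351e-04,
       -1.19396796e+00, -2.58599208e-01]), 'joint_vel': array([ 0.00179824, -0.003085  ,  0.00563707,  0.00074459,  0.00048186,
        0.00083403]), 'joint_efforts': array([ 7.15012411e-04, -3.92678189e+01,  1.88581735e+01,  4.18861270e+00,
       -3.41179802e-03, -6.01032909e-06]), 'position': array([278.81113976, 558.84421504, 198.28502075]), 'ee_rot': array([ 9.73333505e-01, -2.29393187e-01, -1.29499960e-04,  7.97812519e-04]), 'contact_force': array([-0.22884007, -0.01620611,  0.00470142]), 'wrist_torque': array([ 0.03963257, -0.03525367, -0.04277318]), 'grasp_force': 0.0, 'gripper_width': 85.49383751095691}
```

View pics/scene0.png

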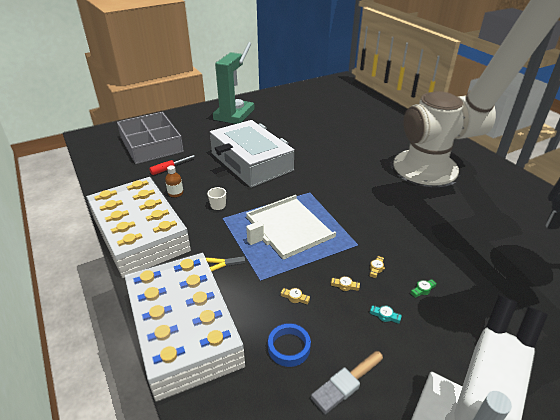

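View pics/side0.png

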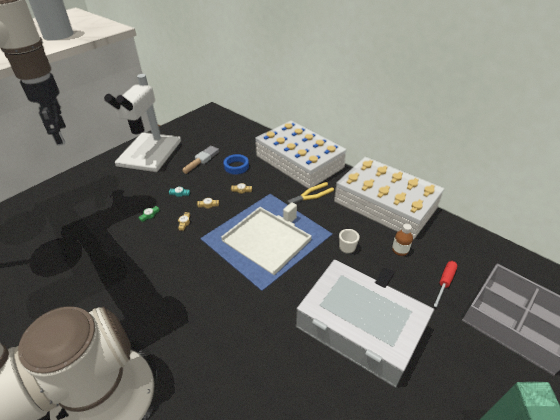

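Both views show three loose brass cases (scene ≈(295,296), (346,283), (377,266); side ≈(241,188), (207,203), (184,220)). There are green and turquoise look-alikes beside them. The tray is on the mat with its handle at scene (256,233), and the box is closed with its tab at scene (222,149), side (385,277).

```bash
cat > m.py <<'E'
from h import *
def mask(c,lo,hi):
    return cv2.inRange(cv2.cvtColor(c['img'],cv2.COLOR_RGB2HSV),np.array(lo),np.array(hi))
def brass(c, amin=25):
    m=mask(c,(12,90,70),(32,255,255)); m=cv2.morphologyEx(m,cv2.MORPH_CLOSE,np.ones((5,5)))
    out=[]
    for k in cv2.findContours(m,cv2.RETR_EXTERNAL,cv2.CHAIN_APPROX_NONE)[0]:
        if cv2.contourArea(k)<amin: continue
        h=cv2.convexHull(k); M=cv2.moments(h); out.append((np.array([M['m10']/M['m00'],M['m01']/M['m00']]),k))
    return out
def lugdir(c,k,z=6):
    P=onplane(c,k.reshape(-1,2),z)[:,:2]; q=P-P.mean(0)
    w,v=np.linalg.eigh(q.T@q); d=v[:,1]; e=q@d
    return np.degrees(np.arctan2(d[1],d[0]))%180, np.ptp(e), np.ptp(q@v[:,0])
E
python3 - <<'E'
from m import *
S=snap('scene');D=snap('side')
def near(l,p): return min(l,key=lambda t:np.hypot(*(t[0]-p)))
bs,bd=brass(S),brass(D)
for a,b in [((295,296),(241,188)),((346,283),(207,203)),((377,266),(184,220))]:
    p,q=near(bs,a),near(bd,b); X,e=tri(S,p[0],D,q[0])
    print('case',p[0].round(1),q[0].round(1),X.round(1),round(e,1),np.round(lugdir(S,p[1]),1),np.round(lugdir(D,q[1]),1))
for n,c,hnd in (('scene',S,0),('side',D,0)):
    m=mask(c,(100,90,50),(125,255,255)); 
    ks=cv2.findContours(m,cv2.RETR_EXTERNAL,cv2.CHAIN_APPROX_NONE)[0]
    h=cv2.convexHull(max([k for k in ks if 150<cv2.boundingRect(k)[1]+0<260 and cv2.boundingRect(k)[0]>190],key=cv2.contourArea))
    ap=h
    for e in range(2,30):
        ap=cv2.approxPolyDP(h,e,True)
        if len(ap)<=4: break
    P=onplane(c,ap.reshape(-1,2),3)
    print('mat',ap.reshape(-1,2).tolist(),P[:,:2].round().tolist(),P[:,:2].mean(0).round(1))
for n,c,x0,y0,w,h in (('s',S,200,100,170,180),('d',D,190,180,260,200)):
    cv2.imwrite(f'pics/crop_{n}.png',cv2.cvtColor(cv2.resize(c['img'][y0:y0+h,x0:x0+w],None,fx=3 if n=='d' else 3.3,fy=3 if n=='d' else 3.3,interpolation=cv2.INTER_CUBIC),cv2.COLOR_RGB2BGR))
E
```

```text
case [295.2 295.5] [240.8 188.7] [632.2 258.4   5.6] 1.0 [122.3  67.5  41.7] [124.7  68.2  38.4]
case [345.2 283.6] [207.6 203.4] [515.8 283.7   5.6] 0.4 [137.6  64.8  39.6] [135.2  65.8  40.9]
case [376.6 266.3] [183.4 220.9] [419.  276.2   6.4] 1.5 [35.6 74.  35.5] [41.4 75.4 34.7]
mat [[357, 244], [260, 280], [223, 218], [309, 192]] [[411.0, 188.0], [678.0, 178.0], [664.0, -69.0], [399.0, -58.0]] [538.1  59.9]
mat [[271, 194], [331, 234], [261, 290], [201, 238]] [[678.0, 171.0], [662.0, -72.0], [395.0, -58.0], [410.0, 188.0]] [536.4  57.2]
```

View pics/crop_s.png

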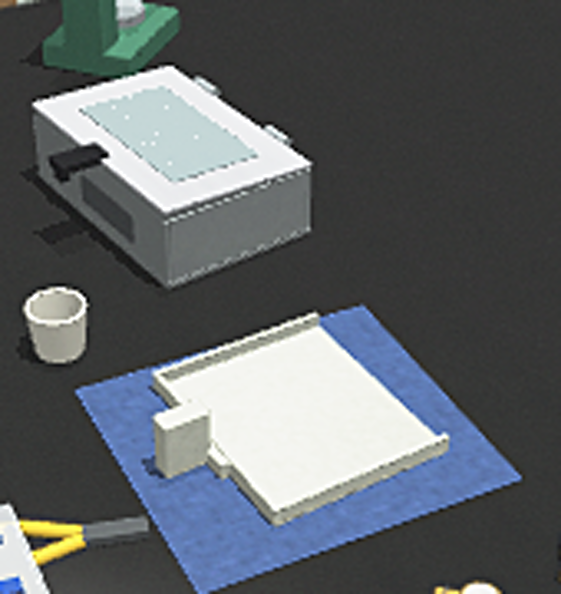

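View pics/crop_d.png

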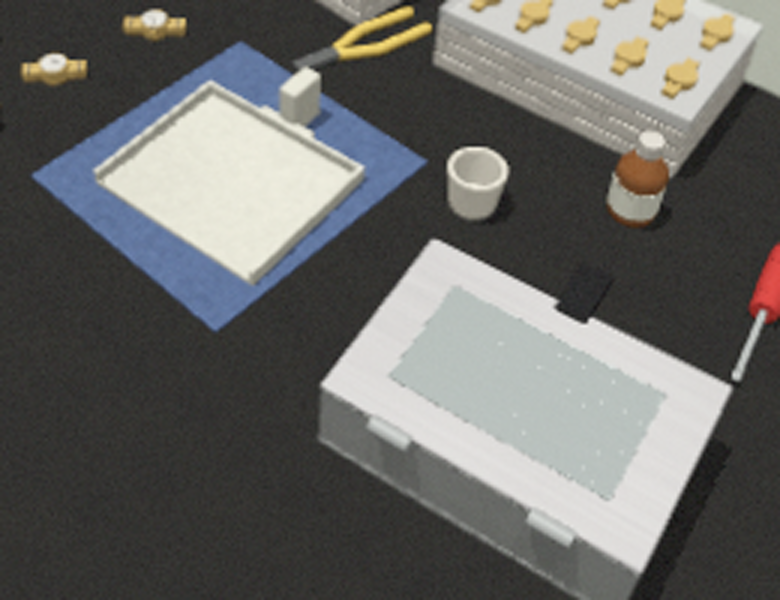

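Run:
```python
from m import *
S=snap('scene');D=snap('side')
s=lambda p:np.array(p)/3.3+[200,100]; d=lambda p:np.array(p)/3+[190,180]
L={}
for n,a,b in [('lid f+',(163,212),(433,240)),('lid f-',(34,103),(730,387)),('lid h+',(311,162),(322,385)),('lid h-',(173,67),(638,570)),('tab',(78,160),(583,292)),
 ('tr h+',(275,513),(210,83)),('tr h-',(155,375),(363,168)),('tr o+',(447,437),(97,175)),('tr o-',(318,316),(252,276)),('hnd top',(182,416),(300,84)),
 ('jar',(57,300),(477,160)),('bottlecap',(0,0),(652,140))]:
    X,e=tri(S,s(a),D,d(b)); L[n]=X; print(n,X.round(1),round(e,1))
ax=lambda p,q:np.degrees(np.arctan2(*(L[q]-L[p])[1::-1])).round(1)
print('hinge dir',ax('lid h-','lid h+'),ax('lid f-','lid f+'),'x dir',ax('lid f+','lid h+'),ax('lid f-','lid h-'))
print('tray x',ax('tr h+','tr o+'),ax('tr h-','tr o-'),'y',ax('tr h+','tr h-'),ax('tr o+','tr o-'))
print('box c',np.mean([L[k] for k in L if 'lid' in k],0),'tray c',np.mean([L[k] for k in L if k[:2]=='tr'],0))
X,e=tri(S,(174,170),D,(403,227));print('bottle top',X,e)
```

```text
lid f+ [ 534.5 -167.8   78.3] 0.8
lid f- [ 560.2 -403.3   80.2] 4.2
lid h+ [ 376.4 -186.2   73.9] 2.6
lid h- [ 403.1 -420.3   72.9] 5.0
tab [ 565.4 -282.6   80.1] 3.0
tr h+ [599.4 143.8  14.8] 2.3
tr h- [607.2 -41.7  15.6] 3.5
tr o+ [441.9 134.7  13.7] 2.6
tr o- [449.5 -49.2  13.6] 4.1
hnd top [627.3  51.2  49.7] 2.5
jar [ 652.7 -130.    50.8] 4.0
bottlecap [ 604.8 -295.4  229.9] 24.5
hinge dir 96.5 96.2 x dir -173.4 -173.8
tray x -176.7 -177.3 y -87.6 -87.6
box c [ 468.55321328 -294.39868915   76.36255443] tray c [524.50993214  46.91002152  14.42143297]
bottle top [ 733.83493767 -235.60338274   83.52594947] 2.9595549790992255
```

Emit:
{"fn": "drive_tool", "kwargs": {"deltas": [[[3.2, 3.1, -0.2], [0, 0, 0]], [[3.2, 3.1, -0.2], [0, 0, 0]], [[3.2, 3.1, -0.2], [0, 0, 0]], [[3.2, 3.1, -0.2], [0, 0, 0]], [[3.2, 3.1, -0.2], [0, 0, 0]], [[3.2, 3.1, -0.2], [0, 0, 0]], [[3.2, 3.1, -0.2], [0, 0, 0]], [[3.2, 3.1, -0.2], [0, 0, 0]], [[3.2, 3.1, -0.2], [0, 0, 0]], [[3.2, 3.1, -0.2], [0, 0, 0]]], "claw": 6}}

```text
clock: 1.35
position: [427.2, 137.3, 219.6]
ee_rot: [0.973, -0.229, 0.0, -0.0]
contact_force: [1.5, 1.1, -0.2]
gripper_width: 59.8
grasp_force: 0.0
```

Emit:
{"fn": "drive_tool", "kwargs": {"deltas": [[[3.2, 3.1, -0.2], [0, 0, 0]], [[3.2, 3.1, -0.2], [0, 0, 0]], [[3.2, 3.1, -0.2], [0, 0, 0]], [[3.2, 3.1, -0.2], [0, 0, 0]], [[3.2, 3.1, -0.2], [0, 0, 0]], [[3.2, 3.1, -0.2], [0, 0, 0]], [[3.2, 3.1, -0.2], [0, 0, 0]], [[3.2, 3.1, -0.2], [0, 0, 0]], [[3.2, 3.1, -0.2], [0, 0, 0]], [[3.2, 3.1, -0.2], [0, 0, 0]]]}}

```text
clock: 2.35
position: [575.2, -283.1, 239.2]
ee_rot: [0.973, -0.229, 0.0, -0.0]
contact_force: [0.4, 0.8, 0.5]
gripper_width: 59.9
grasp_force: 0.0
```

Emit:
{"fn": "drive_tool", "kwargs": {"deltas": [[[0, 0, 0], [0, 0, 8.2]], [[0, 0, 0], [0, 0, 8.2]], [[0, 0, 0], [0, 0, 8.2]], [[0, 0, 0], [0, 0, 8.2]], [[0, 0, 0], [0, 0, 8.2]], [[0, 0, 0], [0, 0, 8.2]], [[0, 0, 0], [0, 0, 8.2]], [[0, 0, 0], [0, 0, 8.2]], [[0, 0, 0], [0, 0, 8.2]]]}}

```text
clock: 3.25
position: [574.8, -281.2, 239.0]
ee_rot: [-0.638, 0.77, 0.0, -0.0]
contact_force: [-0.1, 0.0, 0.1]
gripper_width: 60.1
grasp_force: 0.0
```

Emit:
{"fn": "drive_tool", "kwargs": {"deltas": [[[0, 0, 0], [0, 0, 8.2]], [[0, 0, 0], [0, 0, 8.2]], [[0, 0, 0], [0, 0, 8.2]], [[0, 0, 0], [0, 0, 8.2]], [[0, 0, 0], [0, 0, 8.2]], [[0, 0, 0], [0, 0, 8.2]], [[0, 0, 0], [0, 0, 8.2]], [[0, 0, 0], [0, 0, 8.2]], [[0, 0, 0], [0, 0, 8.2]], [[0, 0, 0], [0, 0, 0]]]}}

```text
clock: 4.25
position: [574.8, -281.2, 239.1]
ee_rot: [-0.051, 0.999, 0.0, -0.0]
contact_force: [-0.2, 0.3, 0.1]
gripper_width: 59.9
grasp_force: 0.0
```

```bash
cat >> h.py <<'E'
def to(target, yaw=None):
    "remaining shift in tool axes (cm) to a TCP target, and turn about tool z (deg) to bring tool x to yaw"
    s=arm.read_state(); Rt=R.from_quat(s['ee_rot']).as_matrix()
    t=None
    if yaw is not None:
        y0=np.degrees(np.arctan2(Rt[1,0],Rt[0,0])); t=round(-((yaw-y0+180)%360-180),2)
    return (Rt.T@(np.array(target)-s['position'])/10).round(2), t, np.degrees(s['joints']).round(0)
E
python3 - <<'E'
from h import *
c=snap('wrist','w1.png'); print(c['eye'])
print(project(c,[[570,-283,76],[560,-168-117,76],[534,-168,76],[376,-186,76]]).round(1), to([570,-283,55],-173.7))
E
```

```text
[ 495.170281   -289.30674962  413.68777676]
[[274.9 178.2]
 [274.1 169.1]
 [383.1 156.6]
 [399.6 -14.4]] (array([ 0.5 , -0.13, 18.41]), np.float64(-0.26), array([-12.,  22.,   6.,  -0., -74., -72.]))
```

View pics/w1.png

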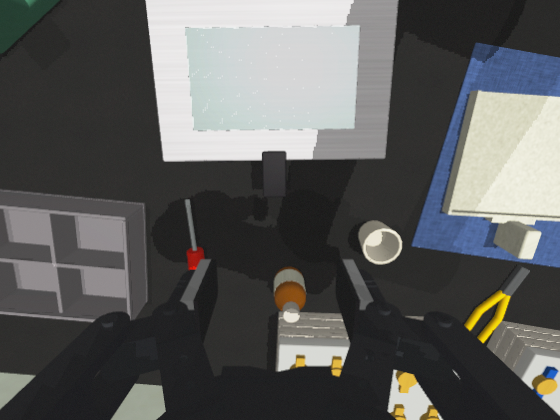

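The wrist view shows the tab at about (274,173), within 5 px of my projection, with the lid edge at row 160. The space around it is clear, so I descend and grip.

Emit:
{"fn": "drive_tool", "kwargs": {"deltas": [[[0.5, -0.1, 3.8], [0, 0, -0.3]], [[0, 0, 4], [0, 0, 0]], [[0, 0, 4], [0, 0, 0]], [[0, 0, 4], [0, 0, 0]], [[0, 0, 2.4], [0, 0, 0]], [[0, 0, 0], [0, 0, 0]]]}}

```text
clock: 4.9
position: [566.9, -281.9, 52.8]
ee_rot: [-0.055, 0.998, 0.002, -0.004]
contact_force: [0.2, 0.3, -0.5]
gripper_width: 60.0
grasp_force: 0.0
```

Emit:
{"fn": "drive_tool", "kwargs": {"deltas": [[[0, 0, 0], [0, 0, 0]], [[0, 0, 0], [0, 0, 0]], [[0, 0, 0], [0, 0, 0]], [[0, 0, 0], [0, 0, 0]], [[0, 0, 0], [0, 0, 0]], [[0, 0, 0], [0, 0, 0]]], "claw": 1.5}}

```text
clock: 5.5
position: [570.2, -282.8, 57.6]
ee_rot: [-0.054, 0.999, -0.0, 0.0]
contact_force: [0.7, 0.5, -0.2]
gripper_width: 15.2
grasp_force: 0.0
```

Run:
```python
from h import *
a=snap('wrist')['img']; b=snap('scene')['img']; d=snap('side')['img']
o=np.hstack([cv2.resize(a,(400,300)),cv2.resize(d[200:350,300:500],(400,300))])
o=np.vstack([o,np.hstack([cv2.resize(b[90:240,180:380],(400,300)),np.zeros((300,400,3),np.uint8)])])
cv2.imwrite('pics/c2.png',cv2.cvtColor(o,cv2.COLOR_RGB2BGR)); print(arm.read_state()['gripper_width'])
```

```text
14.921778969550834
```

View pics/c2.png

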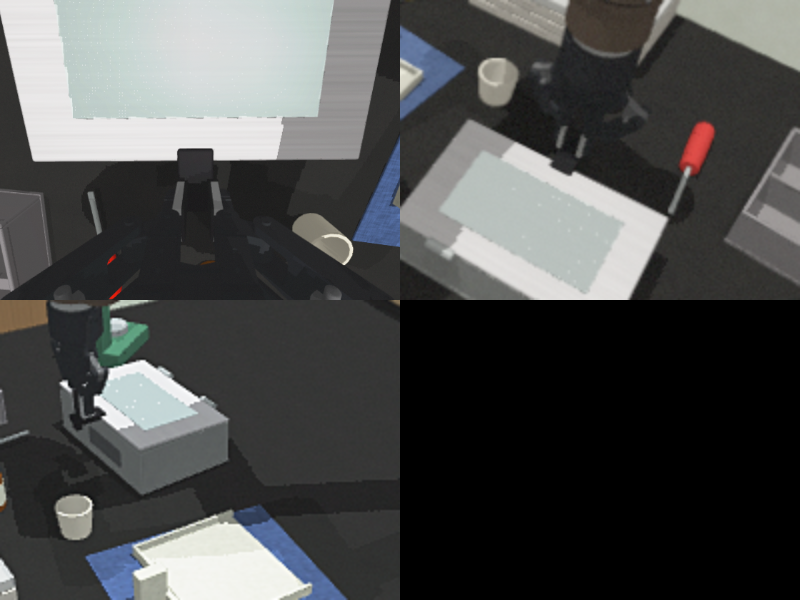

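The view suggests that the fingers closed at or just above the tab: the width is 15 mm with no force. I'll open, go 20 mm lower and close again.

Emit:
{"fn": "drive_tool", "kwargs": {"deltas": [[[0, 0, 0], [0, 0, 0]], [[0, 0, 0], [0, 0, 0]], [[0, 0, 0], [0, 0, 0]], [[0, 0, 0], [0, 0, 0]], [[0, 0, 1], [0, 0, 0]], [[0, 0, 1], [0, 0, 0]], [[0, 0, 0], [0, 0, 0]]], "claw": 6}}

```text
clock: 6.35
position: [568.2, -282.2, 34.5]
ee_rot: [-0.054, 0.999, 0.001, -0.002]
contact_force: [-0.2, 0.1, 0.1]
gripper_width: 59.9
grasp_force: 0.0
```

Emit:
{"fn": "drive_tool", "kwargs": {"deltas": [[[0, 0, 0], [0, 0, 0]], [[0, 0, 0], [0, 0, 0]], [[0, 0, 0], [0, 0, 0]], [[0, 0, 0], [0, 0, 0]], [[0, 0, 0], [0, 0, 0]], [[0, 0, 0], [0, 0, 0]]], "claw": 1.5}}

```text
clock: 6.95
position: [570.5, -284.2, 37.7]
ee_rot: [-0.054, 0.999, -0.001, 0.001]
contact_force: [0.5, -4.8, -0.7]
gripper_width: 24.3
grasp_force: 59.5
```

```bash
cat > arc.py <<'E'
from h import *
# rows for the TCP when the tab goes from th0 to th1 with tool tilt a0->a1 ; off = TCP ahead of tab point along tool z
def arc(th0,th1,a0,a1,n,off,r=182):
    def T(th,a):
        th,a=np.radians([th,a]); zt=np.array([np.sin(a),-np.cos(a)])   # (u,z)
        return r*np.array([np.cos(th),np.sin(th)])+off*zt
    ths=np.linspace(th0,th1,n+1); as_=np.linspace(a0,a1,n+1); rows=[]
    for i in range(n):
        d=T(ths[i+1],as_[i+1])-T(ths[i],as_[i]); a=np.radians(as_[i])
        xt=np.array([-np.cos(a),-np.sin(a)]); zt=np.array([np.sin(a),-np.cos(a)])
        rows.append([[round(d@xt/10,2),0,round(d@zt/10,2)],[0,round(-(as_[i+1]-as_[i]),2),0]])
    return rows
E
python3 -c "
from arc import *
for r in arc(0,70,0,40,20,35): print(r)"
```

```text
[[np.float64(-0.09), 0, np.float64(-1.11)], [0, np.float64(-2.0), 0]]
[[np.float64(-0.06), 0, np.float64(-1.11)], [0, np.float64(-2.0), 0]]
[[np.float64(-0.03), 0, np.float64(-1.11)], [0, np.float64(-2.0), 0]]
[[np.float64(-0.0), 0, np.float64(-1.11)], [0, np.float64(-2.0), 0]]
[[np.float64(0.03), 0, np.float64(-1.1)], [0, np.float64(-2.0), 0]]
[[np.float64(0.06), 0, np.float64(-1.1)], [0, np.float64(-2.0), 0]]
[[np.float64(0.09), 0, np.float64(-1.09)], [0, np.float64(-2.0), 0]]
[[np.float64(0.11), 0, np.float64(-1.09)], [0, np.float64(-2.0), 0]]
[[np.float64(0.14), 0, np.float64(-1.08)], [0, np.float64(-2.0), 0]]
[[np.float64(0.17), 0, np.float64(-1.07)], [0, np.float64(-2.0), 0]]
[[np.float64(0.2), 0, np.float64(-1.07)], [0, np.float64(-2.0), 0]]
[[np.float64(0.23), 0, np.float64(-1.06)], [0, np.float64(-2.0), 0]]
[[np.float64(0.25), 0, np.float64(-1.05)], [0, np.float64(-2.0), 0]]
[[np.float64(0.28), 0, np.float64(-1.04)], [0, np.float64(-2.0), 0]]
[[np.float64(0.31), 0, np.float64(-1.03)], [0, np.float64(-2.0), 0]]
[[np.float64(0.33), 0, np.float64(-1.02)], [0, np.float64(-2.0), 0]]
[[np.float64(0.36), 0, np.float64(-1.0)], [0, np.float64(-2.0), 0]]
[[np.float64(0.39), 0, np.float64(-0.99)], [0, np.float64(-2.0), 0]]
[[np.float64(0.41), 0, np.float64(-0.98)], [0, np.float64(-2.0), 0]]
[[np.float64(0.44), 0, np.float64(-0.96)], [0, np.float64(-2.0), 0]]
```

Emit:
{"fn": "drive_tool", "kwargs": {"deltas": [[[-0.09, 0, -1.1], [0, -2, 0]], [[-0.06, 0, -1.1], [0, -2, 0]], [[-0.03, 0, -1.1], [0, -2, 0]], [[0, 0, -1.1], [0, -2, 0]], [[0.03, 0, -1.1], [0, -2, 0]], [[0.06, 0, -1.1], [0, -2, 0]], [[0.09, 0, -1.1], [0, -2, 0]], [[0.11, 0, -1.1], [0, -2, 0]], [[0.14, 0, -1.1], [0, -2, 0]], [[0.17, 0, -1.1], [0, -2, 0]]]}}

```text
clock: 7.95
position: [545.3, -287.0, 141.1]
ee_rot: [-0.052, 0.984, 0.009, 0.171]
contact_force: [-4.0, -13.4, -11.7]
gripper_width: 24.6
grasp_force: 59.3
```

Emit:
{"fn": "drive_tool", "kwargs": {"deltas": [[[0.2, 0, -1.07], [0, -2, 0]], [[0.23, 0, -1.06], [0, -2, 0]], [[0.25, 0, -1.05], [0, -2, 0]], [[0.28, 0, -1.04], [0, -2, 0]], [[0.31, 0, -1.03], [0, -2, 0]], [[0.33, 0, -1.02], [0, -2, 0]], [[0.36, 0, -1.0], [0, -2, 0]], [[0.39, 0, -1.0], [0, -2, 0]], [[0.41, 0, -1.0], [0, -2, 0]], [[0.44, 0, -1.0], [0, -2, 0]], [[0, 0, 0], [0, 0, 0]], [[0, 0, 0], [0, 0, 0]]]}}

```text
clock: 9.15
position: [467.6, -296.2, 211.3]
ee_rot: [-0.048, 0.94, 0.017, 0.337]
contact_force: [-4.1, -14.5, -18.7]
gripper_width: 24.3
grasp_force: 60.9
```

Run:
```python
from h import *
b=snap('scene')['img']; d=snap('side')['img']
o=np.hstack([cv2.resize(b[60:240,150:350],(400,360)),cv2.resize(d[170:370,290:490],(400,360))])
cv2.imwrite('pics/c3.png',cv2.cvtColor(o,cv2.COLOR_RGB2BGR)); print(arm.read_state())
```

```text
{'clock': 9.25, 'joints': array([-0.57214168,  0.07481697, -0.3347681 , -0.65896448, -0.70367419,
       -0.48263572]), 'joint_vel': array([ 0.00364158,  0.00153251,  0.00136529,  0.0025467 ,  0.0009051 ,
       -0.00063321]), 'joint_efforts': array([ 7.61362821e+00, -3.24544644e+01,  2.47893906e+01, -6.94179777e-01,
       -1.18225336e+00, -3.04327556e-02]), 'position': array([ 467.87619912, -296.12985664,  211.22191361]), 'ee_rot': array([-0.04872606,  0.94024744,  0.01696252,  0.33656024]), 'contact_force': array([ -4.11991145, -15.52797751, -18.65835903]), 'wrist_torque': array([-3.78640957,  5.081054  , -2.65552517]), 'grasp_force': 60.87267279624939, 'gripper_width': 24.29301637835314}
```

View pics/c3.png

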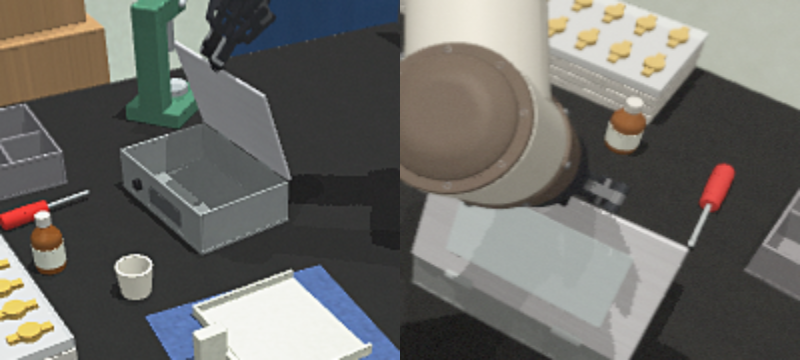

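Emit:
{"fn": "drive_tool", "kwargs": {"deltas": [[[0, 0, 0], [0, 0, 0]], [[0, 0, 0], [0, 0, 0]], [[0, 0, 0], [0, 0, 0]], [[0, 0, 0], [0, 0, 0]], [[0, 0, -2], [0, 0, 0]], [[0, 0, -4], [0, 0, 0]], [[0, 0, -4], [0, 0, 0]], [[0, 0, 0], [0, 0, 0]]], "claw": 6}}

```text
clock: 10.05
position: [408.6, -301.9, 300.2]
ee_rot: [-0.052, 0.937, 0.014, 0.345]
contact_force: [0.3, 0.1, 1.2]
gripper_width: 59.8
grasp_force: 0.0
```

Run:
```python
from h import *
S=snap('scene'); im=S['img']
cv2.imwrite('pics/c4.png',cv2.cvtColor(cv2.resize(im[60:190,190:320],None,fx=4,fy=4,interpolation=cv2.INTER_CUBIC),cv2.COLOR_RGB2BGR))
h=np.array([376.4,-186.2,73]); n=np.array([np.cos(np.radians(96.3)),np.sin(np.radians(96.3)),0])
u=np.array([np.cos(np.radians(6.3)),np.sin(np.radians(6.3)),0])
for px in [(282.5,108.5)]:
    d=rays(S,[px])[0]; P=S['eye']+d*((h-S['eye'])@n/(d@n)); q=P-h; print(P,np.degrees(np.arctan2(q[2],q@u)),np.linalg.norm(q))
print(project(S,[h+160*np.array([*(u[:2]*np.cos(t)),np.sin(t)]) for t in np.radians([60,65,70,75,80])]).round(1).tolist())
```

```text
[ 419.17680229 -181.47739706  217.45712246] 73.41013987082222 150.73160923166486
[[271.5, 113.9], [275.2, 110.5], [279.1, 107.6], [283.0, 105.0], [287.0, 102.7]]
```

View pics/c4.png

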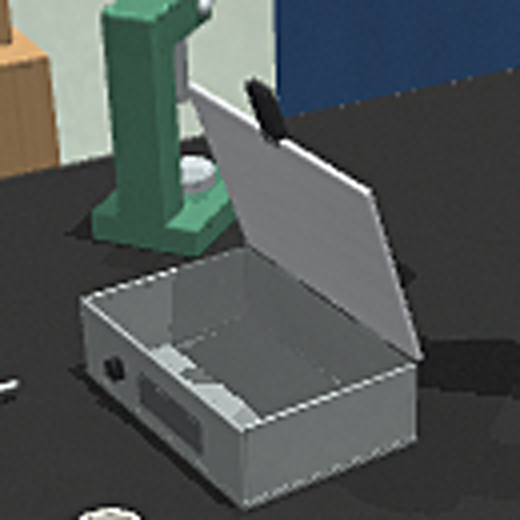

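Emit:
{"fn": "drive_tool", "kwargs": {"deltas": [[[0, 0, -2], [0, 8, 0]], [[0, 0, 0], [0, 8, 0]], [[0, 0, 0], [0, 8, 0]], [[0, 0, 0], [0, 8, 0]], [[0, 0, 0], [0, 8, 0]], [[0, 0, 0], [0, 0, 0]]]}}

```text
clock: 10.7
position: [399.0, -300.3, 306.2]
ee_rot: [-0.056, 0.998, 0.001, -0.003]
contact_force: [0.4, -0.3, -1.1]
gripper_width: 59.7
grasp_force: 0.0
```

Emit:
{"fn": "drive_tool", "kwargs": {"deltas": [[[0, 0, 0], [0, 0, -8.1]], [[0, 0, 0], [0, 0, -8.1]], [[0, 0, 0], [0, 0, -8.1]], [[0, 0, 0], [0, 0, -8.1]], [[0, 0, 0], [0, 0, -8.1]], [[0, 0, 0], [0, 0, -8.1]], [[0, 0, 0], [0, 0, -8.1]], [[0, 0, 0], [0, 0, -8.1]], [[0, 0, 0], [0, 0, -8.1]], [[0, 0, 0], [0, 0, -8.1]], [[0, 0, 0], [0, 0, -8.1]], [[0, 0, 0], [0, 0, -8.1]]]}}

```text
clock: 11.9
position: [395.9, -301.0, 308.2]
ee_rot: [0.787, -0.617, -0.0, -0.001]
contact_force: [0.3, -0.2, 0.7]
gripper_width: 60.3
grasp_force: 0.0
```

Emit:
{"fn": "drive_tool", "kwargs": {"deltas": [[[0, 0, 0], [0, 0, -8.1]], [[0, 0, 0], [0, 0, -8.1]], [[0, 0, 0], [0, 0, -8.1]], [[0, 0, 0], [0, 0, -8.1]], [[0, 0, 0], [0, 0, 0]]]}}

```text
clock: 12.4
position: [395.8, -301.1, 308.4]
ee_rot: [0.927, -0.376, -0.0, -0.001]
contact_force: [0.1, -0.4, -0.6]
gripper_width: 60.0
grasp_force: 0.0
```

Run:
```python
from h import *
print(to([516,284,150],-44), arm.read_state()['ee_rot'])
```

```text
(array([-32.17, -50.3 ,  15.91]), np.float64(-0.21), array([-19.,   6.,  -6.,  -0., -79.,  64.])) [ 9.26503542e-01 -3.76285473e-01 -2.16853645e-04 -6.17997129e-04]
```

Emit:
{"fn": "drive_tool", "kwargs": {"deltas": [[[-2.3, -3.6, 0], [0, 0, 0]], [[-2.3, -3.6, 0], [0, 0, 0]], [[-2.3, -3.6, 0], [0, 0, 0]], [[-2.3, -3.6, 0.5], [0, 0, 0]], [[-2.3, -3.6, 1.4], [0, 0, 0]], [[-2.3, -3.6, 1.5], [0, 0, 0]], [[-2.3, -3.6, 1.5], [0, 0, 0]], [[-2.3, -3.6, 1.5], [0, 0, 0]], [[-2.3, -3.6, 1.5], [0, 0, 0]], [[-2.3, -3.6, 1.5], [0, 0, 0]], [[-2.3, -3.6, 1.5], [0, 0, 0]], [[-2.3, -3.6, 1.5], [0, 0, 0]]]}}

```text
clock: 13.6
position: [499.1, 202.4, 184.2]
ee_rot: [0.926, -0.378, -0.0, -0.0]
contact_force: [0.3, 0.5, 0.3]
gripper_width: 60.4
grasp_force: 0.0
```

Emit:
{"fn": "drive_tool", "kwargs": {"deltas": [[[-2.3, -3.6, 1.5], [0, 0, 0]], [[-2.3, -3.6, 1.5], [0, 0, 0]], [[0, 0, 0], [0, 0, 0]], [[0, 0, 0], [0, 0, 0]]]}}

```text
clock: 14.0
position: [516.0, 284.7, 153.6]
ee_rot: [0.926, -0.377, -0.001, 0.001]
contact_force: [0.5, -0.2, 0.9]
gripper_width: 59.9
grasp_force: 0.0
```

```bash
cat >> m.py <<'E'
KNOWN=[(632,258),(516,284),(419,276)]
def cases(cams=('wrist','scene','side'), pad=45, known=KNOWN, z=7):
    for n in cams:
        c=snap(n)
        for p,k in brass(c):
            X=onplane(c,[p],z)[0]
            if min(np.hypot(*(X[:2]-q)) for q in known)<pad: print(n,p.round(0),X[:2].round(1),np.round(lugdir(c,k),1))
E
python3 - <<'E'
from m import *
print(to([516,284,150],-44)); cases(); 
cv2.imwrite('pics/w2.png',cv2.cvtColor(snap('wrist')['img'],cv2.COLOR_RGB2BGR))
E
```

```text
(array([0.05, 0.05, 0.36]), np.float64(-0.27), array([ 45.,  21.,  -8.,  -0., -61.,   1.]))
wrist [342. 240.] [419.7 275. ] [32.1 67.2 37.2]
wrist [276. 184.] [518.2 282.6] [136.7  65.   33.2]
wrist [211.  81.] [634.6 256.2] [128.4  65.6  35.9]
scene [295. 295.] [633.1 259.1] [122.2  67.5  41.7]
scene [345. 284.] [517.2 284.5] [136.7  64.4  39.8]
scene [377. 266.] [419.8 276. ] [34.9 74.  34.4]
side [183. 221.] [417.8 275.6] [41.2 75.4 35.5]
side [208. 204.] [513.5 281.1] [135.5  65.6  36.4]
side [241. 189.] [630.6 257.4] [124.7  68.2  38.4]
```

View pics/w2.png

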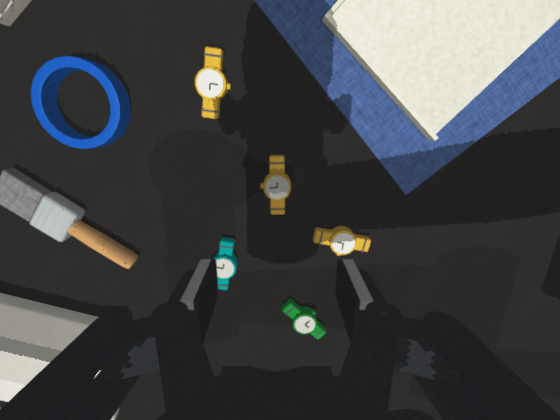

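The wrist view shows case 2 at (276,184), with its lugs aligned to the image vertical, and the other two cases at (342,240) and (211,83). All of these agree with the fixed-camera fixes.

Emit:
{"fn": "drive_tool", "kwargs": {"deltas": [[[0.1, 0.1, 4], [0, 0, -0.3]], [[0, 0, 4], [0, 0, 0]], [[0, 0, 3], [0, 0, 0]], [[0, 0, 2], [0, 0, 0]], [[0, 0, 1.3], [0, 0, 0]], [[0, 0, 0], [0, 0, 0]]], "claw": 5}}

```text
clock: 14.8
position: [516.1, 281.5, 11.0]
ee_rot: [0.927, -0.375, -0.001, 0.001]
contact_force: [0.4, -0.0, 0.1]
gripper_width: 50.5
grasp_force: 0.0
```

Emit:
{"fn": "drive_tool", "kwargs": {"deltas": [[[0, 0, 0.5], [0, 0, 0]], [[0, 0, 0], [0, 0, 0]], [[0, 0, 0], [0, 0, 0]]]}}

```text
clock: 15.1
position: [517.3, 283.2, 8.1]
ee_rot: [0.927, -0.374, 0.0, -0.001]
contact_force: [-0.4, -0.8, -0.3]
gripper_width: 49.5
grasp_force: 0.0
```

Emit:
{"fn": "drive_tool", "kwargs": {"deltas": [[[0, 0, 0], [0, 0, 0]], [[0, 0, 0], [0, 0, 0]], [[0, 0, 0], [0, 0, 0]], [[0, 0, 0], [0, 0, 0]], [[0, 0, 0], [0, 0, 0]]], "claw": 2}}

```text
clock: 15.6
position: [516.7, 282.7, 7.1]
ee_rot: [0.927, -0.374, -0.0, 0.0]
contact_force: [0.5, 0.8, 0.3]
gripper_width: 20.2
grasp_force: 0.0
```

Emit:
{"fn": "drive_tool", "kwargs": {"deltas": [[[0, 0, 0], [0, 0, 0]], [[0, 0, 0], [0, 0, 0]], [[0, 0, 0], [0, 0, 0]], [[0, 0, 0.5], [0, 0, 0]], [[0, 0, 0], [0, 0, 0]]], "claw": 5}}

```text
clock: 16.1
position: [516.2, 282.3, 1.2]
ee_rot: [0.927, -0.374, -0.0, 0.001]
contact_force: [-0.2, -0.2, -0.0]
gripper_width: 50.0
grasp_force: 0.0
```

Emit:
{"fn": "drive_tool", "kwargs": {"deltas": [[[0, 0, 0.3], [0, 0, 0]], [[0, 0, 0], [0, 0, 0]]]}}

```text
clock: 16.3
position: [516.4, 282.5, -1.5]
ee_rot: [0.927, -0.374, -0.0, 0.0]
contact_force: [-0.0, -0.4, 0.4]
gripper_width: 50.4
grasp_force: 0.0
```

Emit:
{"fn": "drive_tool", "kwargs": {"deltas": [[[0, 0, 0], [0, 0, 0]], [[0, 0, 0], [0, 0, 0]], [[0, 0, 0], [0, 0, 0]], [[0, 0, 0], [0, 0, 0]], [[0, 0, 0], [0, 0, 0]]], "claw": 2}}

```text
clock: 16.8
position: [516.7, 282.8, -0.9]
ee_rot: [0.927, -0.374, 0.0, -0.0]
contact_force: [-0.6, -0.2, -0.3]
gripper_width: 19.7
grasp_force: 0.0
```

Run:
```python
from m import *
a=snap('wrist')['img']; b=snap('scene')['img']; d=snap('side')['img']
cases(pad=70)
o=np.hstack([cv2.resize(b[210:330,300:460],(400,300),interpolation=cv2.INTER_CUBIC),cv2.resize(d[150:240,140:260],(400,300),interpolation=cv2.INTER_CUBIC)])
o=np.vstack([o,np.hstack([cv2.resize(a,(400,300)),np.zeros((300,400,3),np.uint8)])])
cv2.imwrite('pics/c5.png',cv2.cvtColor(o,cv2.COLOR_RGB2BGR))
```

```text
wrist [431. 332.] [403.7 251.4] [ 8.3 14.9  3.1]
wrist [276. 282.] [501.1 298.1] [173.4  29.5  27.7]
wrist [275. 228.] [527.3 274.1] [121.5  41.   33.5]
wrist [148.  62.] [633.7 257.8] [126.8  60.6  37.5]
scene [295. 295.] [633.1 259.1] [122.1  67.6  41.7]
scene [345. 284.] [518.2 285.6] [136.5  64.9  34.1]
scene [376. 266.] [420.7 276.2] [34.7 73.1 34.6]
side [183. 221.] [417.9 275.8] [40.6 75.6 34.9]
side [207. 204.] [513.4 281.5] [136.2  65.3  36. ]
side [241. 189.] [630.6 257.4] [124.7  68.2  38.4]
```

View pics/c5.png

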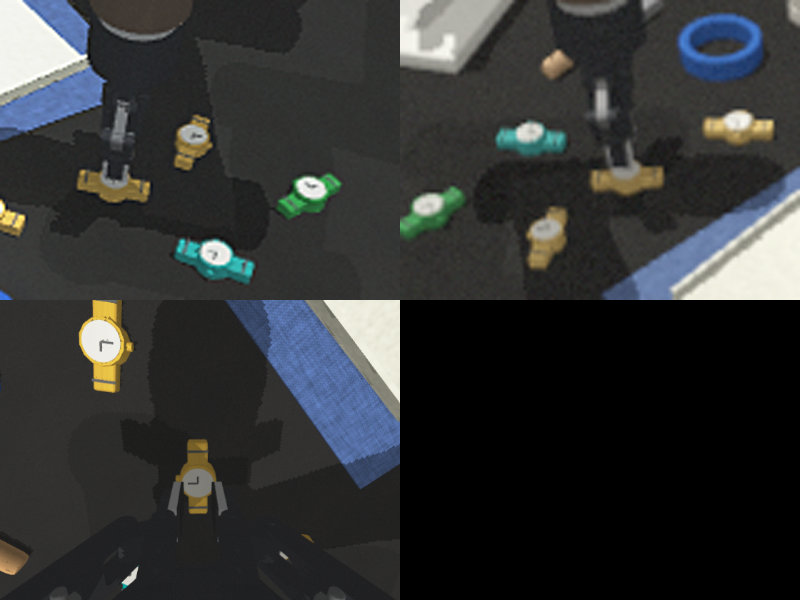

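The scene and wrist views show the fingers closing just over the dial with the case undisturbed. At this opening the tips stand about 20 mm behind the TCP, which matches what happened at the tab. I'll go lower in guarded steps.

Emit:
{"fn": "drive_tool", "kwargs": {"deltas": [[[0, 0, 0], [0, 0, 0]], [[0, 0, 0], [0, 0, 0]], [[0, 0, 0], [0, 0, 0]], [[0, 0, 0.4], [0, 0, 0]], [[0, 0, 0.3], [0, 0, 0]], [[0, 0, 0], [0, 0, 0]]], "claw": 5}}

```text
clock: 17.7
position: [516.3, 282.4, -8.7]
ee_rot: [0.927, -0.374, -0.0, 0.001]
contact_force: [-0.2, 0.4, -0.2]
gripper_width: 49.7
grasp_force: 0.0
```

Emit:
{"fn": "drive_tool", "kwargs": {"deltas": [[[0, 0, 0.3], [0, 0, 0]], [[0, 0, 0], [0, 0, 0]]]}}

```text
clock: 17.9
position: [516.4, 282.6, -11.4]
ee_rot: [0.927, -0.374, -0.0, 0.0]
contact_force: [1.1, 0.8, -0.9]
gripper_width: 49.9
grasp_force: 0.0
```

Emit:
{"fn": "drive_tool", "kwargs": {"deltas": [[[0, 0, 0.2], [0, 0, 0]], [[0, 0, 0], [0, 0, 0]]]}}

```text
clock: 18.1
position: [516.6, 282.7, -13.2]
ee_rot: [0.927, -0.374, -0.0, 0.0]
contact_force: [-1.0, 0.1, -0.4]
gripper_width: 50.0
grasp_force: 0.0
```

Emit:
{"fn": "drive_tool", "kwargs": {"deltas": [[[0, 0, 0], [0, 0, 0]], [[0, 0, 0], [0, 0, 0]], [[0, 0, 0], [0, 0, 0]], [[0, 0, 0], [0, 0, 0]], [[0, 0, 0], [0, 0, 0]]], "claw": 2}}

```text
clock: 18.6
position: [516.7, 282.8, -12.9]
ee_rot: [0.927, -0.374, 0.0, -0.0]
contact_force: [0.4, 0.7, -0.1]
gripper_width: 20.0
grasp_force: 0.0
```

Emit:
{"fn": "drive_tool", "kwargs": {"deltas": [[[0, 0, 0], [0, 0, 0]], [[0, 0, 0], [0, 0, 0]], [[0, 0, 0], [0, 0, 0]], [[0, 0, 0.3], [0, 0, 0]], [[0, 0, 0], [0, 0, 0]]], "claw": 5}}

```text
clock: 19.1
position: [516.4, 282.5, -16.4]
ee_rot: [0.927, -0.374, -0.0, 0.0]
contact_force: [0.4, -0.7, 0.6]
gripper_width: 50.1
grasp_force: 0.0
```

Run:
```python
from m import *
a=snap('wrist'); b=snap('scene')
s=arm.read_state(); Rt=R.from_quat(s['ee_rot']).as_matrix(); p=np.array(s['position'])
print(p, s['joints'].round(3), project(b,[p+Rt@[0,y,-z] for y in(-25,25) for z in (0,20)]).round(0).tolist())
print('wrist proj',project(a,[p+Rt@[0,y,-z] for y in(-25,25) for z in (0,20,40)]).round(0).tolist(), a['eye']-p)
cv2.imwrite('pics/w3.png',cv2.cvtColor(a['img'],cv2.COLOR_RGB2BGR))
o=np.hstack([cv2.resize(b['img'][220:310,290:410],(800,600),interpolation=cv2.INTER_CUBIC)])
cv2.imwrite('pics/c6.png',cv2.cvtColor(o,cv2.COLOR_RGB2BGR))
```

```text
[516.57055211 282.62144379 -16.16056406] [ 0.775  0.558 -0.325  0.    -0.688  0.029] [[342.0, 298.0], [343.0, 292.0], [345.0, 282.0], [346.0, 276.0]]
wrist proj [[236.0, 244.0], [231.0, 259.0], [226.0, 278.0], [317.0, 244.0], [321.0, 259.0], [327.0, 278.0]] [ 57.99377177 -55.57323176 174.34684568]
```

View pics/c6.png

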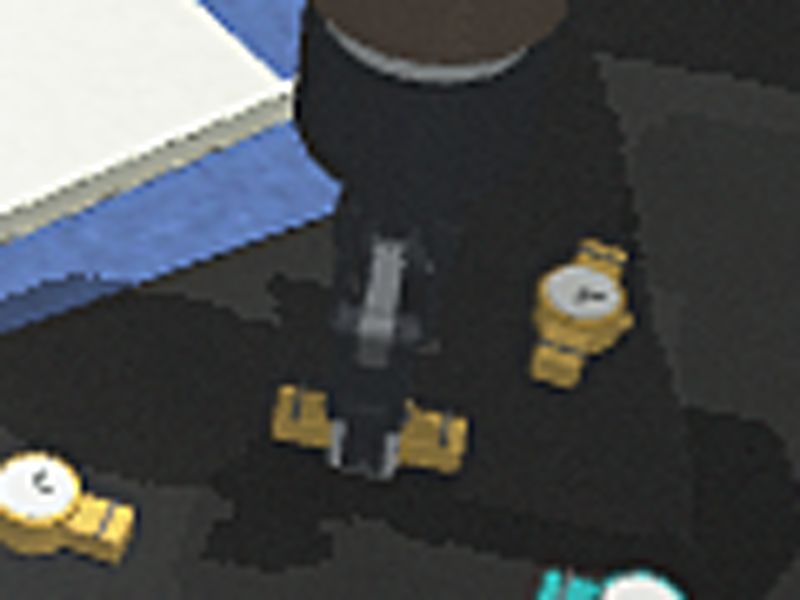

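Emit:
{"fn": "drive_tool", "kwargs": {"deltas": [[[0, 0, 0.2], [0, 0, 0]], [[0, 0, 0], [0, 0, 0]]]}}

```text
clock: 19.4
position: [516.5, 282.6, -18.2]
ee_rot: [0.927, -0.374, -0.0, 0.0]
contact_force: [-0.6, -0.0, 0.3]
gripper_width: 50.1
grasp_force: 0.0
```

Emit:
{"fn": "drive_tool", "kwargs": {"deltas": [[[0, 0, 0], [0, 0, 0]], [[0, 0, 0], [0, 0, 0]], [[0, 0, 0], [0, 0, 0]], [[0, 0, 0], [0, 0, 0]], [[0, 0, 0], [0, 0, 0]]], "claw": 2}}

```text
clock: 19.9
position: [517.6, 283.3, -16.0]
ee_rot: [0.928, -0.374, 0.001, -0.001]
contact_force: [-1.0, -0.8, 9.8]
gripper_width: 20.0
grasp_force: 4.3
```

Emit:
{"fn": "drive_tool", "kwargs": {"deltas": [[[0, 0, 0], [0, 0, 0]], [[0, 0, 0], [0, 0, 0]], [[0, 0, 0], [0, 0, 0]], [[0, 0, 0], [0, 0, 0]], [[0, 0, 0.4], [0, 0, 0]], [[0, 0, 0], [0, 0, 0]]], "claw": 5}}

```text
clock: 20.5
position: [516.2, 282.3, -22.8]
ee_rot: [0.927, -0.374, -0.0, 0.001]
contact_force: [-0.4, -0.3, 0.5]
gripper_width: 49.9
grasp_force: 0.0
```

Emit:
{"fn": "drive_tool", "kwargs": {"deltas": [[[0, 0, 0.4], [0, 0, 0]], [[0, 0, 0], [0, 0, 0]]]}}

```text
clock: 20.7
position: [516.3, 282.4, -26.7]
ee_rot: [0.927, -0.374, -0.0, 0.001]
contact_force: [1.0, -0.2, -0.2]
gripper_width: 49.9
grasp_force: 0.0
```

Emit:
{"fn": "drive_tool", "kwargs": {"deltas": [[[0, 0, 0], [0, 0, 0]], [[0, 0, 0], [0, 0, 0]], [[0, 0, 0], [0, 0, 0]], [[0, 0, 0], [0, 0, 0]], [[0, 0, 0], [0, 0, 0]]], "claw": 2}}

```text
clock: 21.2
position: [516.9, 282.9, -25.6]
ee_rot: [0.927, -0.374, 0.0, -0.0]
contact_force: [-1.2, 1.1, 1.7]
gripper_width: 26.9
grasp_force: 59.1
```

Emit:
{"fn": "drive_tool", "kwargs": {"deltas": [[[0, 0, -3], [0, 0, 0]], [[0, 0, -4], [0, 0, 0]], [[2.35, 3.2, -1], [0, 0, 0]], [[2.35, 3.2, 0], [0, 0, 0]], [[2.35, 3.2, 0], [0, 0, 0]], [[2.35, 3.2, 0], [0, 0, 0]], [[2.35, 3.2, 0], [0, 0, 0]], [[2.35, 3.2, 0], [0, 0, 0]]]}}

```text
clock: 22.0
position: [484.4, 45.1, 53.9]
ee_rot: [0.927, -0.374, -0.0, 0.0]
contact_force: [0.5, -0.3, 0.8]
gripper_width: 27.0
grasp_force: 59.3
```

Emit:
{"fn": "drive_tool", "kwargs": {"deltas": [[[0, 0, 0], [0, 0, 7.2]], [[0, 0, 0], [0, 0, 7.2]], [[0, 0, 0], [0, 0, 7.2]], [[0, 0, 0], [0, 0, 7.2]], [[0, 0, 0], [0, 0, 7.2]], [[0, 0, 0], [0, 0, 7.2]], [[0, 0, 0], [0, 0, 0]], [[0, 0, 0], [0, 0, 0]]]}}

```text
clock: 22.8
position: [484.9, 46.6, 53.9]
ee_rot: [0.726, -0.688, -0.0, 0.0]
contact_force: [0.6, -0.2, -0.9]
gripper_width: 26.8
grasp_force: 59.3
```

Run:
```python
from h import *
print(to([485,47,-18],-87), arm.read_state()['gripper_width'],arm.read_state()['grasp_force'])
```

```text
(array([-0.04, -0.02,  7.19]), np.float64(0.02), array([ 25.,  18., -30.,  -0., -42., -22.])) 26.81225343973979 59.324557185173035
```

Emit:
{"fn": "drive_tool", "kwargs": {"deltas": [[[0, 0, 3], [0, 0, 0]], [[0, 0, 2.5], [0, 0, 0]], [[0, 0, 1], [0, 0, 0]], [[0, 0, 0.6], [0, 0, 0]], [[0, 0, 0], [0, 0, 0]]]}}

```text
clock: 23.3
position: [485.1, 46.6, -17.2]
ee_rot: [0.725, -0.689, -0.0, 0.0]
contact_force: [-0.3, 0.1, -0.6]
gripper_width: 27.1
grasp_force: 59.3
```

Emit:
{"fn": "drive_tool", "kwargs": {"deltas": [[[0, 0, 0], [0, 0, 0]], [[0, 0, 0], [0, 0, 0]], [[0, 0, 0], [0, 0, 0]], [[0, 0, 0], [0, 0, 0]], [[0, 0, -3], [0, 0, 0]], [[0, 0, -4], [0, 0, 0]], [[0, 0, -1], [0, 0, 0]]], "claw": 4.6}}

```text
clock: 24.0
position: [487.9, 47.5, 67.1]
ee_rot: [0.725, -0.689, 0.002, -0.004]
contact_force: [0.1, 1.1, 0.8]
gripper_width: 45.8
grasp_force: 0.0
```

Emit:
{"fn": "drive_tool", "kwargs": {"deltas": [[[-3.38, -2.63, 0], [0, 0, 0]], [[-3.38, -2.63, 0], [0, 0, 0]], [[-3.38, -2.63, 0], [0, 0, 0]], [[-3.38, -2.63, 0], [0, 0, 0]], [[-3.38, -2.63, 0], [0, 0, 0]], [[-3.38, -2.63, 0], [0, 0, 0]], [[0, 0, 0], [0, 0, -7.7]], [[0, 0, 0], [0, 0, -7.7]], [[0, 0, 0], [0, 0, -7.7]], [[0, 0, 0], [0, 0, -7.7]], [[0, 0, 0], [0, 0, 0]], [[0, 0, 0], [0, 0, 0]]], "claw": 5}}

```text
clock: 25.2
position: [632.3, 257.0, 62.8]
ee_rot: [0.881, -0.473, -0.0, 0.0]
contact_force: [0.6, -0.1, -0.1]
gripper_width: 50.2
grasp_force: 0.0
```

Run:
```python
from m import *
print(to([632,257.8,-26],-56)); cases(known=KNOWN+[(485,47)],z=8)
```

```text
(array([-0.08, -0.02,  8.88]), np.float64(-0.48), array([ 36.,  34.,  -0.,  -0., -56.,  -2.]))
wrist [481. 344.] [406.7 257.6] [177.8  47.2  16. ]
wrist [275. 212.] [634.2 255.7] [128.   67.2  33.4]
scene [295. 296.] [633.9 260.2] [127.5  66.3  40.3]
scene [377. 266.] [420.8 277. ] [35.2 74.  35.5]
side [256. 246.] [486.4  49.8] [94.4 65.2 24.6]
side [183. 221.] [417.5 275. ] [41.7 75.4 35.4]
side [241. 189.] [629.9 255.7] [124.2  68.3  38.6]
```

Emit:
{"fn": "drive_tool", "kwargs": {"deltas": [[[0, 0, 3.5], [0, 0, 0]], [[0, 0, 3], [0, 0, 0]], [[0, 0, 1.5], [0, 0, 0]], [[0, 0, 0.8], [0, 0, 0]], [[0, 0, 0], [0, 0, 0]], [[0, 0, 0], [0, 0, 0]]]}}

```text
clock: 25.95
position: [633.5, 257.7, -23.7]
ee_rot: [0.882, -0.472, 0.001, -0.001]
contact_force: [0.6, 0.5, 1.0]
gripper_width: 49.9
grasp_force: 0.0
```

Emit:
{"fn": "drive_tool", "kwargs": {"deltas": [[[0, 0, 0], [0, 0, 0]], [[0, 0, 0], [0, 0, 0]], [[0, 0, 0], [0, 0, 0]], [[0, 0, 0], [0, 0, 0]], [[0, 0, 0], [0, 0, 0]]], "claw": 2}}

```text
clock: 26.45
position: [633.5, 257.8, -22.9]
ee_rot: [0.882, -0.472, 0.001, -0.001]
contact_force: [-0.7, -1.0, 6.5]
gripper_width: 26.7
grasp_force: 58.8
```

Emit:
{"fn": "drive_tool", "kwargs": {"deltas": [[[0, 0, -3], [0, 0, 0]], [[0, 0, -4], [0, 0, 0]], [[0, 0, -1], [0, 0, 0]], [[2.16, 4.08, 0], [0, 0, 0]], [[2.16, 4.08, 0], [0, 0, 0]], [[2.16, 4.08, 0], [0, 0, 0]], [[2.16, 4.08, 0], [0, 0, 0]], [[0, 0, 0], [0, 0, 7.8]], [[0, 0, 0], [0, 0, 7.8]], [[0, 0, 0], [0, 0, 7.8]], [[0, 0, 0], [0, 0, 7.8]], [[0, 0, 0], [0, 0, 0]]]}}

```text
clock: 27.65
position: [544.3, 94.6, 54.8]
ee_rot: [0.722, -0.692, -0.0, 0.0]
contact_force: [0.5, 0.2, -0.5]
gripper_width: 27.0
grasp_force: 59.3
```

Run:
```python
from m import *
print(to([545,95,-18],-87), arm.read_state()['gripper_width'])
```

```text
(array([-0.04, -0.08,  7.28]), np.float64(-0.53), array([ 27.,  24., -21.,  -0., -46., -24.])) 27.01710767896693
```

Emit:
{"fn": "drive_tool", "kwargs": {"deltas": [[[0, 0, 3], [0, 0, -0.5]], [[0, -0.1, 2.5], [0, 0, 0]], [[0, 0, 1], [0, 0, 0]], [[0, 0, 0.6], [0, 0, 0]], [[0, 0, 0], [0, 0, 0]]]}}

```text
clock: 28.15
position: [546.1, 95.0, -15.4]
ee_rot: [0.726, -0.688, 0.0, -0.0]
contact_force: [-1.3, 0.9, -0.6]
gripper_width: 26.2
grasp_force: 59.2
```

Emit:
{"fn": "drive_tool", "kwargs": {"deltas": [[[0, 0, 0], [0, 0, 0]], [[0, 0, 0], [0, 0, 0]], [[0, 0, 0], [0, 0, 0]], [[0, 0, 0], [0, 0, 0]], [[0, 0, -3], [0, 0, 0]], [[0, 0, -4], [0, 0, 0]], [[0, 0, -1], [0, 0, 0]]], "claw": 4.6}}

```text
clock: 28.85
position: [548.5, 95.8, 68.4]
ee_rot: [0.726, -0.688, 0.002, -0.004]
contact_force: [0.3, 0.5, 0.2]
gripper_width: 46.0
grasp_force: 0.0
```

Emit:
{"fn": "drive_tool", "kwargs": {"deltas": [[[-3.74, 2.31, 0], [0, 0, 0]], [[-3.74, 2.31, 0], [0, 0, 0]], [[-3.74, 2.31, 0], [0, 0, 0]], [[-3.74, 2.31, 0], [0, 0, 0]], [[-3.74, 2.31, 0], [0, 0, 0]], [[0, 0, 0], [0, 0, 7.9]], [[0, 0, 0], [0, 0, 7.9]], [[0, 0, 0], [0, 0, 7.9]], [[0, 0, 0], [0, 0, 7.9]], [[0, 0, 0], [0, 0, 7.9]], [[0, 0, 0], [0, 0, 7.9]], [[0, 0, 0], [0, 0, 7.9]]], "claw": 5}}

```text
clock: 30.05
position: [420.3, 275.3, 63.9]
ee_rot: [-0.32, 0.947, -0.0, -0.0]
contact_force: [0.2, 0.8, -0.7]
gripper_width: 50.1
grasp_force: 0.0
```

Emit:
{"fn": "drive_tool", "kwargs": {"deltas": [[[0, 0, 0], [0, 0, 0]], [[0, 0, 0], [0, 0, 0]]]}}

```text
clock: 30.25
position: [420.4, 275.4, 63.9]
ee_rot: [-0.324, 0.946, -0.0, -0.0]
contact_force: [-0.1, 0.3, 0.3]
gripper_width: 49.6
grasp_force: 0.0
```

Run:
```python
from m import *
print(to([419.5,275.8,-26],-142)); cases(known=KNOWN+[(485,47),(545,95)],z=8)
```

```text
(array([0.04, 0.09, 8.99]), np.float64(-0.15), array([  52.,   19.,  -27.,   -0.,  -44., -104.]))
wrist [ 15. 211.] [545.  110.8] [54.3 38.4 31.9]
wrist [276. 212.] [418.7 274.3] [35.2 67.5 33.6]
wrist [  3. 117.] [482.7  75.3] [15.  16.1  6.1]
scene [377. 266.] [421.  277.3] [36.  73.2 34.2]
scene [292. 237.] [543.6  92.5] [96.1 70.8 36.6]
scene [303. 219.] [483.   43.9] [92.  71.9 34.4]
side [255. 246.] [486.6  50.2] [94.1 65.2 24.7]
side [258. 226.] [547.4  98.8] [97.7 62.2 25.6]
side [183. 221.] [417.5 275. ] [39.7 75.7 35.9]
```

Emit:
{"fn": "drive_tool", "kwargs": {"deltas": [[[0, 0, 3.5], [0, 0, 0]], [[0, 0, 3], [0, 0, 0]], [[0, 0, 1.5], [0, 0, 0]], [[0, 0, 0.9], [0, 0, 0]], [[0, 0, 0], [0, 0, 0]], [[0, 0, 0], [0, 0, 0]]]}}

```text
clock: 31.0
position: [421.0, 276.0, -24.4]
ee_rot: [-0.323, 0.946, 0.0, 0.001]
contact_force: [-1.1, -0.2, 0.5]
gripper_width: 50.1
grasp_force: 0.0
```

Emit:
{"fn": "drive_tool", "kwargs": {"deltas": [[[0, 0, 0], [0, 0, 0]], [[0, 0, 0], [0, 0, 0]], [[0, 0, 0], [0, 0, 0]], [[0, 0, 0], [0, 0, 0]], [[0, 0, 0], [0, 0, 0]]], "claw": 2}}

```text
clock: 31.5
position: [421.1, 276.2, -23.5]
ee_rot: [-0.323, 0.946, 0.001, 0.001]
contact_force: [-1.2, -0.6, 5.6]
gripper_width: 26.9
grasp_force: 58.7
```

Emit:
{"fn": "drive_tool", "kwargs": {"deltas": [[[0, 0, -3], [0, 0, 0]], [[0, 0, -4], [0, 0, 0]], [[0, 0, -1.4], [0, 0, 0]], [[1.02, -4.2, 0], [0, 0, 0]], [[1.02, -4.2, 0], [0, 0, 0]], [[1.02, -4.2, 0], [0, 0, 0]], [[1.02, -4.2, 0], [0, 0, 0]], [[1.02, -4.2, 0], [0, 0, 0]], [[1.02, -4.2, 0], [0, 0, 0]], [[1.02, -4.2, 0], [0, 0, 0]]]}}

```text
clock: 32.5
position: [544.3, -2.4, 59.6]
ee_rot: [-0.323, 0.946, 0.0, 0.001]
contact_force: [0.5, 0.4, -0.8]
gripper_width: 26.7
grasp_force: 59.2
```

Emit:
{"fn": "drive_tool", "kwargs": {"deltas": [[[0, 0, 0], [0, 0, -7.9]], [[0, 0, 0], [0, 0, -7.9]], [[0, 0, 0], [0, 0, -7.9]], [[0, 0, 0], [0, 0, -7.9]], [[0, 0, 0], [0, 0, -7.9]], [[0, 0, 0], [0, 0, -7.9]], [[0, 0, 0], [0, 0, -7.9]], [[0, 0, 0], [0, 0, 0]], [[0, 0, 0], [0, 0, 0]]]}}

```text
clock: 33.4
position: [543.7, -0.8, 59.3]
ee_rot: [0.724, -0.69, 0.0, -0.0]
contact_force: [-0.4, -0.9, -0.7]
gripper_width: 26.5
grasp_force: 59.3
```

Run:
```python
from m import *
print(to([545,0,-17],-87), arm.read_state()['gripper_width'])
```

```text
(array([-0.07, -0.13,  7.63]), np.float64(-0.18), array([ 17.,  23., -22.,  -0., -46., -14.])) 26.52970365846994
```

Emit:
{"fn": "drive_tool", "kwargs": {"deltas": [[[0, 0, 3.5], [0, 0, -0.2]], [[0, -0.1, 2.5], [0, 0, 0]], [[0, 0, 1], [0, 0, 0]], [[0, 0, 0.5], [0, 0, 0]], [[0, 0, 0], [0, 0, 0]]]}}

```text
clock: 33.9
position: [545.3, -0.7, -15.5]
ee_rot: [0.726, -0.687, 0.0, -0.0]
contact_force: [0.2, -0.6, -1.6]
gripper_width: 26.5
grasp_force: 59.3
```

Emit:
{"fn": "drive_tool", "kwargs": {"deltas": [[[0, 0, 0], [0, 0, 0]], [[0, 0, 0], [0, 0, 0]], [[0, 0, 0], [0, 0, 0]], [[0, 0, 0], [0, 0, 0]], [[0, 0, -3], [0, 0, 0]], [[0, 0, -4], [0, 0, 0]], [[0, 0, -2], [0, 0, 0]], [[-2.37, -4.25, 0], [0, 0, 0]], [[-2.37, -4.25, 0], [0, 0, 0]]], "claw": 4.6}}

```text
clock: 34.8
position: [628.1, 51.5, 76.4]
ee_rot: [0.726, -0.688, 0.001, -0.001]
contact_force: [0.7, 0.4, 0.2]
gripper_width: 46.0
grasp_force: 0.0
```

Emit:
{"fn": "drive_tool", "kwargs": {"deltas": [[[0, 0, 0], [0, 0, 8.2]], [[0, 0, 0], [0, 0, 8.2]], [[0, 0, 0], [0, 0, 8.2]], [[0, 0, 0], [0, 0, 8.2]], [[0, 0, 0], [0, 0, 8.2]], [[0, 0, 0], [0, 0, 8.2]], [[0, 0, 0], [0, 0, 8.2]], [[0, 0, 0], [0, 0, 8.2]], [[0, 0, 0], [0, 0, 8.2]], [[0, 0, 0], [0, 0, 8.2]], [[0, 0, 0], [0, 0, 8.2]], [[0, 0, 0], [0, 0, 0]]]}}

```text
clock: 36.0
position: [626.9, 51.2, 74.1]
ee_rot: [-0.026, 1.0, 0.0, -0.0]
contact_force: [-0.7, 0.4, 0.9]
gripper_width: 46.0
grasp_force: 0.0
```

Run:
```python
from m import *
print(to([627.3,51.7,-8],-177)); cases(cams=('scene','side'),known=KNOWN+[(485,47),(545,95),(545,0)],z=8)
cv2.imwrite('pics/w4.png',cv2.cvtColor(snap('wrist')['img'],cv2.COLOR_RGB2BGR))
c=snap('wrist'); print(project(c,[[627.3,51.7,55],[647,52.7,55],[607,50.7,55]]).round(1).tolist())
```

```text
(array([-0.04,  0.04,  8.21]), np.float64(-0.01), array([  19.,   29.,   -8.,   -0.,  -53., -106.]))
scene [282. 229.] [549.1  51.9] [ 86.3 172.   54.4]
side [272. 232.] [554.3  52.8] [ 85.3 170.3  51.5]
[[276.6, 232.3], [276.5, 258.5], [276.8, 203.7]]
```

View pics/w4.png

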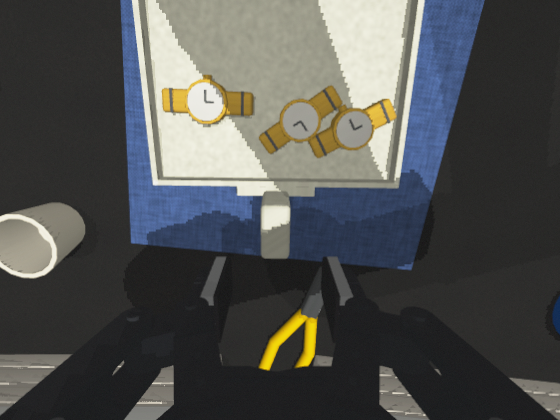

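The wrist view shows all three cases on the tray, at (207,101), (300,120) and (352,128). One of them has shifted, but it is still well inside. The handle top is centred at (276,226) between the fingers, so I grip it.

Emit:
{"fn": "drive_tool", "kwargs": {"deltas": [[[0, 0, 3], [0, 0, 0]], [[0, 0, 3], [0, 0, 0]], [[0, 0, 1.5], [0, 0, 0]], [[0, 0, 0.7], [0, 0, 0]], [[0, 0, 0], [0, 0, 0]], [[0, 0, 0], [0, 0, 0]]]}}

```text
clock: 36.8
position: [627.8, 51.5, -7.0]
ee_rot: [-0.026, 1.0, 0.0, 0.001]
contact_force: [0.3, -0.1, 0.5]
gripper_width: 46.2
grasp_force: 0.0
```

Emit:
{"fn": "drive_tool", "kwargs": {"deltas": [[[0, 0, 0], [0, 0, 0]], [[0, 0, 0], [0, 0, 0]], [[0, 0, 0], [0, 0, 0]], [[0, 0, 0], [0, 0, 0]], [[0, 0, 0], [0, 0, 0]], [[0, 0, 0], [0, 0, 0]]], "claw": 0.5}}

```text
clock: 37.4
position: [627.9, 51.6, -6.6]
ee_rot: [-0.026, 1.0, 0.0, 0.001]
contact_force: [-1.3, 1.1, 5.5]
gripper_width: 19.0
grasp_force: 60.7
```

Emit:
{"fn": "drive_tool", "kwargs": {"deltas": [[[0, 0, -0.5], [0, 0.5, 0]], [[0, 0, -0.5], [0, 0.5, 0]], [[0, 0, -0.5], [0, 0.5, 0]], [[0, 0, -0.5], [0, 0.5, 0]], [[0, 0, -1], [0, 0, 0]], [[0, 0, -1], [0, 0, 0]], [[0, 0, 0], [0, 0, 0]], [[0, 0, 0], [0, 0, 0]]]}}

```text
clock: 38.2
position: [628.0, 51.4, 32.6]
ee_rot: [-0.026, 1.0, -0.0, -0.017]
contact_force: [-0.4, -1.5, -3.2]
gripper_width: 19.2
grasp_force: 59.4
```

```bash
cat > tr.py <<'E'
from m import *
def corners(c):
    hsv=cv2.cvtColor(c['img'],cv2.COLOR_RGB2HSV)
    return hsv
if __name__=='__main__':
    s=arm.read_state(); print(s['position'].round(1),s['gripper_width'],s['grasp_force'],s['wrist_torque'].round(2),s['contact_force'].round(1))
    S=snap('scene');D=snap('side')
    out=[]
    for c,r in ((S,(215,170,160,120)),(D,(190,170,150,130))):
        x,y,w,h=r; out.append(cv2.resize(c['img'][y:y+h,x:x+w],(400,400),interpolation=cv2.INTER_CUBIC))
    cv2.imwrite('pics/t.png',cv2.cvtColor(np.hstack(out),cv2.COLOR_RGB2BGR))
    # cast of tray open corners: white, low saturation mask; farthest point along given image directions
    for c,n,dirs in ((S,'scene',{'o+':(1,0.35),'o-':(0.5,-1)}),(D,'side',{'o+':(-1,0.2),'o-':(0,1)})):
        x,y,w,h=((200,150,200,140) if n=='scene' else (190,150,150,130))
        hsv=cv2.cvtColor(c['img'],cv2.COLOR_RGB2HSV); m=((hsv[...,1]<55)&(hsv[...,2]>95)).astype(np.uint8)
        q=np.zeros_like(m); q[y:y+h,x:x+w]=m[y:y+h,x:x+w]
        k=max(cv2.findContours(q,cv2.RETR_EXTERNAL,cv2.CHAIN_APPROX_NONE)[0],key=cv2.contourArea).reshape(-1,2)
        print(n,{a:k[np.argmax(k@np.array(b))].tolist() for a,b in dirs.items()},cv2.boundingRect(k))
E
python3 tr.py
```

```text
[628.   51.4  32.6] 19.176303012167597 59.37557816505432 [ 0.   -0.29 -0.  ] [-0.4 -1.5 -3.2]
scene {'o+': [336, 223], 'o-': [296, 182]} (245, 182, 93, 66)
side {'o+': [219, 226], 'o-': [273, 263]} (219, 193, 94, 71)
```

Run:
```python
from m import *
S=snap('scene');D=snap('side')
for a,b in (((296,182),(273,263)),((336,223),(219,226))): print(tri(S,a,D,b))
X,e=tri(S,(282,229),D,(255,246)) 
bs=brass(S,15)
cases(cams=('scene','side'),known=[(540,50)],pad=90,z=50)
```

```text
(array([446.00655395, -53.7575721 ,  56.33250145]), np.float64(1.4217838596828314))
(array([446.52171567, 142.82676328,  52.77141372]), np.float64(2.7442426493592067))
scene [284. 219.] [550.9  63.6] [ 85.3 151.5  58.5]
side [272. 221.] [554.5  52.9] [ 86.1 182.2  55. ]
```

Emit:
{"fn": "drive_tool", "kwargs": {"deltas": [[[0, 0, -0.5], [0, 0.5, 0]], [[0, 0, -1], [0, 0.5, 0]], [[0, 0, -1.3], [0, 0.5, 0]], [[0, 0, -1.3], [0, 0.5, 0]], [[0, 0, -1.3], [0, 0, 0]], [[0, 0, -1.1], [0, 0, 0]], [[0, 0, -0.6], [0, 0, 0]], [[0, 0, 0], [0, 0, 0]]]}}

```text
clock: 39.3
position: [632.7, 51.7, 104.1]
ee_rot: [-0.026, 0.999, -0.001, -0.034]
contact_force: [-0.9, -0.2, -3.1]
gripper_width: 19.0
grasp_force: 59.4
```

Emit:
{"fn": "drive_tool", "kwargs": {"deltas": [[[-0.1, -0.5, 0], [0, 0, 0]], [[-0.2, -1, 0], [0, 0, 0]], [[-0.3, -1.5, 0], [0, 0, 0]], [[-0.4, -2, 0], [0, 0, 0]], [[-0.44, -2.5, 0], [0, 0, 0]], [[-0.44, -2.5, 0], [0, 0, 0]], [[-0.44, -2.5, 0], [0, 0, 0]], [[-0.44, -2.5, 0], [0, 0, 0]], [[-0.44, -2.5, 0], [0, 0, 0]]]}}

```text
clock: 40.2
position: [672.9, -124.1, 100.0]
ee_rot: [-0.025, 0.999, -0.001, -0.035]
contact_force: [-0.2, -0.5, -3.1]
gripper_width: 18.7
grasp_force: 59.4
```

Emit:
{"fn": "drive_tool", "kwargs": {"deltas": [[[-0.44, -2.5, 0], [0, 0, 0]], [[-0.44, -2.5, 0], [0, 0, 0]], [[-0.44, -2.5, 0], [0, 0, 0]], [[-0.44, -2.5, 0], [0, 0, 0]], [[-0.4, -2, 0], [0, 0, -0.8]], [[-0.3, -1.5, 0], [0, 0, -0.8]], [[-0.2, -1, 0], [0, 0, -0.8]], [[-0.1, -0.5, 0], [0, 0, -0.8]], [[0, 0, 0], [0, 0, 0]], [[0, 0, 0], [0, 0, 0]]]}}

```text
clock: 41.2
position: [708.9, -269.2, 98.5]
ee_rot: [-0.054, 0.998, 0.0, -0.035]
contact_force: [-0.1, -0.1, -3.5]
gripper_width: 19.1
grasp_force: 59.4
```

Run:
```python
from m import *
s=arm.read_state(); Rt=R.from_quat(s['ee_rot']).as_matrix(); p=np.array(s['position'])
u=np.array([np.cos(np.radians(6.3)),np.sin(np.radians(6.3)),0]); n=np.array([-u[1],u[0],0])
G=p-42*Rt[:,2]; lip=G+182*Rt[:,0]+28*(Rt[:,2])
B=np.array([468.5,-294.4,0])
print('p',p,'tilt',np.degrees(np.arcsin(Rt[:,2]@u)),'yaw',np.degrees(np.arctan2(Rt[1,0],Rt[0,0])),'joints',np.degrees(s['joints']).round())
print('lip u,n,z',(lip-B)@u,(lip-B)@n,lip[2],'width',s['gripper_width'],s['wrist_torque'].round(2))
S=snap('scene');D=snap('side')
print(project(S,[lip,lip-98*n,lip+98*n]).round().tolist(),project(D,[lip,lip-98*n,lip+98*n]).round().tolist())
cases(cams=('scene','side'),known=[(620,-280)],pad=100,z=125)
cv2.imwrite('pics/s5.png',cv2.cvtColor(S['img'],cv2.COLOR_RGB2BGR))
```

```text
p [ 708.91649617 -269.21932135   98.53834646] tilt -4.016246007676829 yaw -173.79695809079217 joints [ -8.  41.  19.   1. -72. -76.]
lip u,n,z 61.15565969308357 -1.1090466656925004 125.25247001159829 width 19.145841489716805 [ 0.06 -0.46 -0.06]
[[232.0, 131.0], [216.0, 119.0], [250.0, 145.0]] [[381.0, 276.0], [426.0, 298.0], [340.0, 256.0]]
scene [201. 143.] [ 636.5 -265.9] [ 87.4 206.   64.6]
side [401. 246.] [ 633.8 -277.2] [ 90.3 197.   62.9]
```

```bash
cat > tip.py <<'E'
import numpy as np,sys
def rows(b0,b1,l0,l1,n):
    f=lambda b:(np.array([-np.cos(b),-np.sin(b)]),np.array([np.sin(b),-np.cos(b)]))
    bs=np.radians(np.linspace(b0,b1,n+1)); ls=np.linspace(l0,l1,n+1); P=[]
    for b,l in zip(bs,ls): X,Z=f(b); P.append(l-182*X+14*Z)
    for i in range(n):
        X,Z=f(bs[i]); d=P[i+1]-P[i]; print(f'[[{d@X/10:.2f}, 0, {d@Z/10:.2f}], [0, {-np.degrees(bs[i+1]-bs[i]):.2f}, 0]],')
a=eval(sys.argv[1]); rows(*a)
E
python3 tip.py "(-4,36,(61,125),(45,88),12)"
```

```text
[[0.06, 0, -0.74], [0, -3.33, 0]],
[[0.08, 0, -0.75], [0, -3.33, 0]],
[[0.10, 0, -0.76], [0, -3.33, 0]],
[[0.11, 0, -0.77], [0, -3.33, 0]],
[[0.13, 0, -0.78], [0, -3.33, 0]],
[[0.15, 0, -0.79], [0, -3.33, 0]],
[[0.16, 0, -0.80], [0, -3.33, 0]],
[[0.18, 0, -0.81], [0, -3.33, 0]],
[[0.19, 0, -0.83], [0, -3.33, 0]],
[[0.20, 0, -0.84], [0, -3.33, 0]],
[[0.22, 0, -0.86], [0, -3.33, 0]],
[[0.23, 0, -0.87], [0, -3.33, 0]],
```

Emit:
{"fn": "drive_tool", "kwargs": {"deltas": [[[0.06, 0, -0.74], [0, -3.33, 0]], [[0.08, 0, -0.75], [0, -3.33, 0]], [[0.1, 0, -0.76], [0, -3.33, 0]], [[0.11, 0, -0.77], [0, -3.33, 0]], [[0.13, 0, -0.78], [0, -3.33, 0]], [[0.15, 0, -0.79], [0, -3.33, 0]], [[0.16, 0, -0.8], [0, -3.33, 0]], [[0.18, 0, -0.81], [0, -3.33, 0]], [[0.19, 0, -0.83], [0, -3.33, 0]], [[0.2, 0, -0.84], [0, -3.33, 0]], [[0.22, 0, -0.86], [0, -3.33, 0]], [[0.23, 0, -0.87], [0, -3.33, 0]]]}}

```text
clock: 42.6
position: [667.7, -273.7, 185.1]
ee_rot: [-0.052, 0.949, 0.019, 0.309]
contact_force: [-0.1, -0.6, -1.9]
gripper_width: 19.1
grasp_force: 59.7
```

Emit:
{"fn": "drive_tool", "kwargs": {"deltas": [[[0, 0, 0], [0, 0, 0]], [[0, 0, 0], [0, 0, 0]], [[0, 0, 0], [0, 0, 0]], [[0, 0, 0], [0, 0, 0]], [[0, 0, 0], [0, 0, 0]], [[0, 0, 0], [0, 0, 0]], [[0, 0, 0], [0, 0, 0]], [[0, 0, 0], [0, 0, 0]]]}}

```text
clock: 43.4
position: [668.3, -274.5, 183.9]
ee_rot: [-0.051, 0.95, 0.019, 0.308]
contact_force: [-0.4, 0.4, -1.3]
gripper_width: 19.2
grasp_force: 59.6
```

Run:
```python
from m import *
s=arm.read_state(); print(s['wrist_torque'].round(2),s['contact_force'].round(1),s['gripper_width'])
W=snap('wrist');S=snap('scene');D=snap('side')
for n,c in (('w',W),('s',S),('d',D)):
    print(n,[(p.round().tolist(),cv2.contourArea(k),(onplane(c,[p],12)[0]).round().tolist()) for p,k in brass(c,15)])
o=np.hstack([cv2.resize(W['img'],(400,300)),cv2.resize(S['img'][60:210,130:330],(400,300),interpolation=cv2.INTER_CUBIC)])
cv2.imwrite('pics/c7.png',cv2.cvtColor(o,cv2.COLOR_RGB2BGR))
```

```text
[-0.19  1.34  0.01] [-0.4  0.4 -1.3] 19.187443161437045
w [([529.0, 275.0], 396.0, [1052.0, 307.0, 12.0]), ([427.0, 269.0], 255.0, [1045.0, 75.0, 12.0]), ([395.0, 269.0], 244.0, [1049.0, 8.0, 12.0]), ([362.0, 268.0], 236.5, [1053.0, -58.0, 12.0]), ([330.0, 267.0], 193.0, [1054.0, -124.0, 12.0]), ([553.0, 248.0], 151.0, [937.0, 258.0, 12.0]), ([304.0, 242.0], 192.5, [960.0, -194.0, 12.0]), ([455.0, 241.0], 410.5, [932.0, 68.0, 12.0]), ([418.0, 241.0], 389.5, [936.0, 1.0, 12.0]), ([380.0, 240.0], 378.5, [941.0, -65.0, 12.0]), ([341.0, 239.0], 367.5, [945.0, -132.0, 12.0]), ([522.0, 180.0], 1761.0, [771.0, 62.0, 12.0])]
s [([367.0, 365.0], 343.0, [603.0, 473.0, 12.0]), ([168.0, 354.0], 185.0, [922.0, 270.0, 12.0]), ([215.0, 338.0], 168.5, [830.0, 278.0, 12.0]), ([162.0, 332.0], 157.5, [917.0, 214.0, 12.0]), ([207.0, 316.0], 141.0, [824.0, 222.0, 12.0]), ([156.0, 312.0], 140.0, [912.0, 159.0, 12.0]), ([200.0, 298.0], 126.5, [819.0, 168.0, 12.0]), ([152.0, 293.0], 130.5, [907.0, 105.0, 12.0]), ([193.0, 280.0], 116.5, [815.0, 113.0, 12.0]), ([147.0, 276.0], 117.0, [902.0, 51.0, 12.0]), ([1
[... 1180 characters left out ...]
.0])]
d [([317.0, 191.0], 305.0, [775.0, 66.0, 12.0]), ([367.0, 185.0], 57.5, [907.0, -33.0, 12.0]), ([352.0, 178.0], 51.0, [904.0, 23.0, 12.0]), ([367.0, 165.0], 45.0, [996.0, 27.0, 12.0]), ([190.0, 168.0], 26.5, [593.0, 463.0, 12.0]), ([313.0, 159.0], 24.5, [905.0, 184.0, 12.0]), ([302.0, 152.0], 24.0, [909.0, 239.0, 12.0]), ([331.0, 149.0], 20.5, [995.0, 175.0, 12.0]), ([291.0, 146.0], 23.5, [913.0, 293.0, 12.0]), ([320.0, 142.0], 19.0, [1001.0, 230.0, 12.0]), ([280.0, 140.0], 22.0, [918.0, 348.0, 12.0]), ([309.0, 137.0], 18.5, [1006.0, 285.0, 12.0]), ([270.0, 135.0], 22.0, [923.0, 403.0, 12.0]), ([298.0, 131.0], 17.5, [1011.0, 340.0, 12.0]), ([288.0, 126.0], 18.0, [1015.0, 394.0, 12.0])]
```

```bash
python3 tip.py "(36,-1,(45,88),(66,140),10)"
```

```text
[[-0.35, 0, 0.87], [0, 3.70, 0]],
[[-0.33, 0, 0.84], [0, 3.70, 0]],
[[-0.31, 0, 0.82], [0, 3.70, 0]],
[[-0.28, 0, 0.79], [0, 3.70, 0]],
[[-0.26, 0, 0.76], [0, 3.70, 0]],
[[-0.23, 0, 0.74], [0, 3.70, 0]],
[[-0.20, 0, 0.72], [0, 3.70, 0]],
[[-0.17, 0, 0.70], [0, 3.70, 0]],
[[-0.14, 0, 0.68], [0, 3.70, 0]],
[[-0.11, 0, 0.66], [0, 3.70, 0]],
```

Emit:
{"fn": "drive_tool", "kwargs": {"deltas": [[[-0.35, 0, 0.87], [0, 3.7, 0]], [[-0.33, 0, 0.84], [0, 3.7, 0]], [[-0.31, 0, 0.82], [0, 3.7, 0]], [[-0.28, 0, 0.79], [0, 3.7, 0]], [[-0.26, 0, 0.76], [0, 3.7, 0]], [[-0.23, 0, 0.74], [0, 3.7, 0]], [[-0.2, 0, 0.72], [0, 3.7, 0]], [[-0.17, 0, 0.7], [0, 3.7, 0]], [[-0.14, 0, 0.68], [0, 3.7, 0]], [[-0.11, 0, 0.66], [0, 3.7, 0]], [[0, 0, 0], [0, 0, 0]], [[0, 0, 0], [0, 0, 0]]]}}

```text
clock: 44.75
position: [715.6, -269.0, 122.3]
ee_rot: [-0.054, 0.999, 0.002, -0.009]
contact_force: [-0.2, -0.6, -1.0]
gripper_width: 18.9
grasp_force: 59.6
```

Run:
```python
from m import *
print(to([628,51.6,110],-177), arm.read_state()['position'],arm.read_state()['wrist_torque'])
S=snap('scene')
print([(p.round().tolist(),cv2.contourArea(k),(onplane(S,[p],12)[0]).round().tolist()) for p,k in brass(S,10) if abs(p[0]-245)<60 and 100<p[1]<190])
cv2.imwrite('pics/c8.png',cv2.cvtColor(cv2.resize(S['img'][90:210,180:340],(800,600),interpolation=cv2.INTER_CUBIC),cv2.COLOR_RGB2BGR))
```

```text
(array([ 5.23, 32.81,  1.46]), np.float64(3.19), array([ -9.,  39.,  19.,   0., -71., -75.])) [ 715.56615766 -268.9709946   122.28276481] [-0.04200501 -0.13078361  0.02518179]
[([257.0, 152.0], 192.5, [437.0, -318.0, 12.0])]
```

Emit:
{"fn": "drive_tool", "kwargs": {"deltas": [[[0.43, 2.7, 0], [0, 0, 0]], [[0.43, 2.7, 0], [0, 0, 0]], [[0.43, 2.7, 0], [0, 0, 0]], [[0.43, 2.7, 0], [0, 0, 0]], [[0.43, 2.7, 0], [0, 0, 0]], [[0.43, 2.7, 0], [0, 0, 0]], [[0.43, 2.7, 0], [0, 0, 0]], [[0.43, 2.7, 0], [0, 0, 0]], [[0.43, 2.7, 0], [0, 0, 0]], [[0.43, 2.7, 0], [0, 0, 0]], [[0.43, 2.7, 0], [0, 0, 1.6]], [[0.43, 2.7, 0], [0, 0, 1.6]]]}}

```text
clock: 46.0
position: [629.5, 48.2, 127.0]
ee_rot: [-0.025, 1.0, 0.002, -0.008]
contact_force: [0.8, 1.2, -1.4]
gripper_width: 18.6
grasp_force: 59.6
```

Emit:
{"fn": "drive_tool", "kwargs": {"deltas": [[[0, 0, 0], [0, 0, 0]], [[0, 0, 0], [0, 0, 0]]]}}

```text
clock: 46.2
position: [629.9, 47.8, 126.8]
ee_rot: [-0.027, 1.0, 0.002, -0.008]
contact_force: [0.1, 0.4, -1.4]
gripper_width: 19.3
grasp_force: 59.6
```

Run:
```python
from m import *
print(to([628,51.6,-4],-177))
S=snap('scene')
print([(p.round().tolist(),cv2.contourArea(k),(onplane(S,[p],12)[0]).round().tolist()) for p,k in brass(S,10) if abs(p[0]-245)<60 and 100<p[1]<190])
cv2.imwrite('pics/c8.png',cv2.cvtColor(cv2.resize(S['img'][90:210,180:340],(800,600),interpolation=cv2.INTER_CUBIC),cv2.COLOR_RGB2BGR))
```

```text
(array([-0.03,  0.35, 13.08]), np.float64(0.05), array([  19.,   26.,   -3.,   -0.,  -61., -105.]))
[([264.0, 154.0], 36.5, [423.0, -294.0, 12.0])]
```

Emit:
{"fn": "drive_tool", "kwargs": {"deltas": [[[0, 0.3, 3], [0, -0.5, 0]], [[0, 0, 3], [0, -0.5, 0]], [[0, 0, 3], [0, 0, 0]], [[0, 0, 2], [0, 0, 0]], [[0, 0, 1], [0, 0, 0]], [[0, 0, 0.5], [0, 0, 0]], [[0, 0, 0.4], [0, 0, 0]], [[0, 0, 0], [0, 0, 0]], [[0, 0, 0], [0, 0, 0]]]}}

```text
clock: 47.15
position: [629.7, 51.1, -2.6]
ee_rot: [-0.026, 1.0, 0.002, 0.001]
contact_force: [0.6, -0.7, -1.6]
gripper_width: 19.1
grasp_force: 59.6
```

Emit:
{"fn": "drive_tool", "kwargs": {"deltas": [[[0, 0, 0.2], [0, 0, 0]], [[0, 0, 0], [0, 0, 0]], [[0, 0, 0], [0, 0, 0]]]}}

```text
clock: 47.45
position: [629.0, 51.0, -5.4]
ee_rot: [-0.026, 1.0, 0.001, -0.0]
contact_force: [0.7, 0.5, -2.0]
gripper_width: 19.1
grasp_force: 59.6
```

Emit:
{"fn": "drive_tool", "kwargs": {"deltas": [[[0, 0, 0.2], [0, 0, 0]], [[0, 0, 0], [0, 0, 0]]]}}

```text
clock: 47.65
position: [629.3, 51.1, -6.5]
ee_rot: [-0.026, 1.0, 0.001, 0.0]
contact_force: [-1.0, 0.3, 4.4]
gripper_width: 19.0
grasp_force: 60.4
```

Emit:
{"fn": "drive_tool", "kwargs": {"deltas": [[[0, 0, 0], [0, 0, 0]], [[0, 0, 0], [0, 0, 0]], [[0, 0, 0], [0, 0, 0]], [[0, 0, 0], [0, 0, 0]], [[0, 0, 0], [0, 0, 0]], [[0, 0, -3], [0, 0, 0]], [[0, 0, -4], [0, 0, 0]], [[0, 0, -4], [0, 0, 0]], [[0, 0, -4], [0, 0, 0]], [[0, 0, -4], [0, 0, 0]], [[0, 0, -4], [0, 0, 0]], [[0, 0, -4], [0, 0, 0]]], "claw": 5}}

```text
clock: 48.85
position: [628.7, 50.1, 264.2]
ee_rot: [-0.026, 1.0, 0.002, -0.0]
contact_force: [1.0, -0.8, -0.5]
gripper_width: 49.9
grasp_force: 0.0
```

Emit:
{"fn": "drive_tool", "kwargs": {"deltas": [[[0, 0, -2], [0, 0, 0]], [[0, 0, -2], [0, 0, 0]], [[0, 0, 0], [0, 0, 0]]]}}

```text
clock: 49.15
position: [630.5, 50.1, 305.9]
ee_rot: [-0.026, 1.0, 0.002, 0.003]
contact_force: [1.0, -0.1, 0.9]
gripper_width: 49.8
grasp_force: 0.0
```

Run:
```python
from m import *
print(to([560,-285,308],-173.7)); s=arm.read_state(); print(s['position'],np.degrees(s['joints']).round())
S=snap('scene');D=snap('side')
L={}
for c,n in ((S,'scene'),(D,'side')):
    x,y,w,h=((215,170,160,120) if n=='scene' else (195,170,140,125))
    hsv=cv2.cvtColor(c['img'],cv2.COLOR_RGB2HSV); m=((hsv[...,1]<55)&(hsv[...,2]>95)).astype(np.uint8)
    q=np.zeros_like(m); q[y:y+h,x:x+w]=m[y:y+h,x:x+w]
    k=max(cv2.findContours(q,cv2.RETR_EXTERNAL,cv2.CHAIN_APPROX_NONE)[0],key=cv2.contourArea).reshape(-1,2)
    dirs={'o+':(1,0.35),'o-':(0.5,-1)} if n=='scene' else {'o+':(-1,0.2),'o-':(0,1)}
    for a,b in dirs.items(): L[n+a]=k[np.argmax(k@np.array(b))]
for a in('o+','o-'): print(a,L['scene'+a],L['side'+a],tri(S,L['scene'+a],D,L['side'+a]))
```

```text
(array([  8.78, -33.1 ,  -0.39]), np.float64(-3.31), array([  19.,   20.,   12.,   -0.,  -82., -106.]))
[630.46965081  50.12314866 305.86233009] [  19.   20.   12.   -0.  -82. -106.]
o+ [334 236] [222 240] (array([444.26604617, 136.97022406,   4.00253659]), np.float64(1.9374375107472854))
o- [295 195] [274 274] (array([448.0200448 , -53.98420866,  12.01482923]), np.float64(1.2095617374991163))
```

Emit:
{"fn": "drive_tool", "kwargs": {"deltas": [[[0.98, -3.68, 0], [0, 0, -0.4]], [[0.98, -3.68, 0], [0, 0, -0.4]], [[0.98, -3.68, 0], [0, 0, -0.4]], [[0.98, -3.68, 0], [0, 0, -0.4]], [[0.98, -3.68, 0], [0, 0, -0.4]], [[0.98, -3.68, 0], [0, 0, -0.4]], [[0.98, -3.68, 0], [0, 0, -0.4]], [[0.98, -3.68, 0], [0, 0, -0.4]], [[0.98, -3.68, 0], [0, 0, 0]], [[0, 0, 0], [0, 0, 0]], [[0, 0, 0], [0, 0, 0]]]}}

```text
clock: 50.35
position: [566.8, -287.5, 299.2]
ee_rot: [-0.053, 0.999, 0.002, -0.002]
contact_force: [0.5, -0.2, 0.0]
gripper_width: 50.1
grasp_force: 0.0
```

Run:
```python
from m import *
print(to([396,-302,308],-173.7)); W=snap('wrist')
u=np.array([np.cos(np.radians(6.3)),np.sin(np.radians(6.3)),0]); n=np.array([-u[1],u[0],0]); B=np.array([468.5,-294.4,0])
print('box poly',project(W,[B+a*u+b*n+[0,0,70] for a,b in((80,120),(80,-120),(-80,-120),(-80,120))]).round().tolist())
for p,k in brass(W,40):
    X=onplane(W,[p],10)[0]-B; print(p.round(),cv2.contourArea(k),'u,n',round(X@u),round(X@n),np.round(lugdir(W,k),0))
S=snap('scene')
o=np.hstack([cv2.resize(W['img'],(400,300)),cv2.resize(S['img'][60:210,160:360],(400,300),interpolation=cv2.INTER_CUBIC)])
cv2.imwrite('pics/c9.png',cv2.cvtColor(o,cv2.COLOR_RGB2BGR))
```

```text
(array([17.14,  0.37, -0.81]), np.float64(-0.23), array([-12.,  21.,  13.,  -0., -82., -71.]))
box poly [[370.0, 157.0], [186.0, 158.0], [173.0, 18.0], [382.0, 18.0]]
[548. 404.] 149.0 u,n 585 543 [60. 49. 24.]
[411. 396.] 114.5 u,n 562 263 [29. 51. 21.]
[386. 390.] 220.0 u,n 545 212 [10. 73. 24.]
[542. 362.] 238.5 u,n 479 502 [56. 46. 33.]
[513. 357.] 244.5 u,n 467 444 [53. 47. 32.]
[330. 348.] 322.0 u,n 441 96 [ 5. 67. 31.]
[298. 347.] 325.0 u,n 438 37 [ 5. 69. 32.]
[463. 303.] 872.5 u,n 345 327 [167. 112.  55.]
[291. 279.] 462.5 u,n 296 21 [98. 47. 50.]
[315.  86.] 654.0 u,n -10 52 [113.  65.  33.]
[257.  67.] 1104.0 u,n -35 -28 [ 94. 116.  45.]
```

View pics/c9.png

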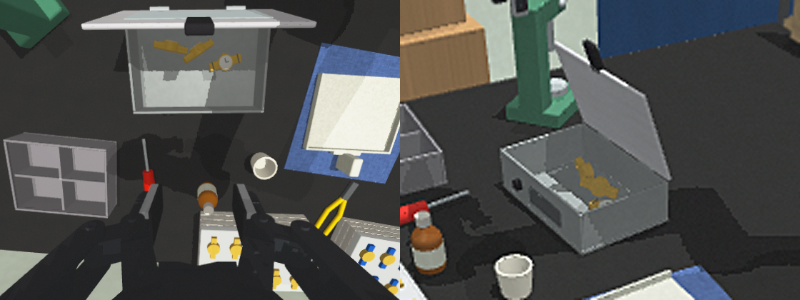

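All three cases lie in the box, at wrist-crop (170,45), (198,50) and (225,63). The tray is flat on the mat, the lid stands at about 70°, and nothing else has moved. Now I lower the lid.

Emit:
{"fn": "drive_tool", "kwargs": {"deltas": [[[3.43, 0.07, -0.2], [0, 0, 0]], [[3.43, 0.07, -0.2], [0, 0, 0]], [[3.43, 0.07, -0.2], [0, 0, 0]], [[3.43, 0.07, -0.2], [0, 0, 0]], [[3.43, 0.07, 0], [0, 0, 0]], [[0, 0, 0], [0, -8, 0]], [[0, 0, 0], [0, -8, 0]], [[0, 0, 0], [0, -8, 0]], [[0, 0, 0], [0, -8, 0]], [[0, 0, 0], [0, -7.4, 0]], [[0, 0, 0], [0, 0, 0]], [[0, 0, 0], [0, 0, 0]]]}}

```text
clock: 51.65
position: [396.4, -302.2, 309.9]
ee_rot: [-0.05, 0.94, 0.019, 0.336]
contact_force: [-0.2, -0.3, -0.3]
gripper_width: 50.1
grasp_force: 0.0
```

Run:
```python
from h import *
print(to([467.9,-296.1,211.2],-173.7)); Rt=R.from_quat(arm.read_state()['ee_rot']).as_matrix(); print(Rt[:,2], R.from_quat([-0.0487,.9402,.01696,.33656]).as_matrix()[:,2])
print(to([408.6,-301.9,300.2]))
```

```text
(array([ 0.69, -0.18, 12.18]), np.float64(-0.25), array([-39.,  -5., -15., -33., -55., -32.]))
[ 0.62927573  0.06940858 -0.77407655] [ 0.63127359  0.06467848 -0.77285855]
(array([-0.33, -0.1 ,  1.52]), None, array([-39.,  -5., -15., -33., -55., -32.]))
```

Emit:
{"fn": "drive_tool", "kwargs": {"deltas": [[[0.7, -0.2, 3], [0, 0, 0]], [[0, 0, 3], [0, 0, 0]], [[0, 0, 3], [0, 0, 0]], [[0, 0, 2], [0, 0, 0]], [[0, 0, 1.2], [0, 0, 0]], [[0, 0, 0], [0, 0, 0]]]}}

```text
clock: 52.25
position: [469.7, -294.6, 209.3]
ee_rot: [-0.052, 0.941, 0.021, 0.335]
contact_force: [-0.6, 0.1, -0.7]
gripper_width: 50.2
grasp_force: 0.0
```

Emit:
{"fn": "drive_tool", "kwargs": {"deltas": [[[0, 0, 0], [0, 0, 0]], [[0, 0, 0], [0, 0, 0]], [[0, 0, 0], [0, 0, 0]], [[0, 0, 0], [0, 0, 0]], [[0, 0, 0], [0, 0, 0]], [[0, 0, 0], [0, 0, 0]]], "claw": 1.5}}

```text
clock: 52.85
position: [468.9, -296.2, 212.2]
ee_rot: [-0.051, 0.94, 0.019, 0.337]
contact_force: [-0.9, 3.1, 6.2]
gripper_width: 24.4
grasp_force: 60.1
```

```bash
python3 -c "
from arc import *
for r in arc(72,31,39.4,15.4,12,35): print([float(x) for x in r[0]],float(r[1][1]))"
```

```text
[-0.43, 0.0, 0.93] 2.0
[-0.41, 0.0, 0.94] 2.0
[-0.39, 0.0, 0.96] 2.0
[-0.36, 0.0, 0.97] 2.0
[-0.34, 0.0, 0.98] 2.0
[-0.32, 0.0, 0.99] 2.0
[-0.29, 0.0, 1.0] 2.0
[-0.27, 0.0, 1.01] 2.0
[-0.24, 0.0, 1.02] 2.0
[-0.22, 0.0, 1.03] 2.0
[-0.19, 0.0, 1.04] 2.0
[-0.16, 0.0, 1.04] 2.0
```

Emit:
{"fn": "drive_tool", "kwargs": {"deltas": [[[-0.43, 0, 0.93], [0, 2, 0]], [[-0.41, 0, 0.94], [0, 2, 0]], [[-0.39, 0, 0.96], [0, 2, 0]], [[-0.36, 0, 0.97], [0, 2, 0]], [[-0.34, 0, 0.98], [0, 2, 0]], [[-0.32, 0, 0.99], [0, 2, 0]], [[-0.29, 0, 1.0], [0, 2, 0]], [[-0.27, 0, 1.01], [0, 2, 0]], [[-0.24, 0, 1.02], [0, 2, 0]], [[-0.22, 0, 1.03], [0, 2, 0]], [[-0.19, 0, 1.04], [0, 2, 0]], [[-0.16, 0, 1.04], [0, 2, 0]]]}}

```text
clock: 54.05
position: [557.1, -285.9, 126.4]
ee_rot: [-0.054, 0.989, 0.008, 0.135]
contact_force: [2.4, 6.9, 6.8]
gripper_width: 24.5
grasp_force: 60.4
```

Emit:
{"fn": "drive_tool", "kwargs": {"deltas": [[[0, 0, 0], [0, 0, 0]], [[0, 0, 0], [0, 0, 0]], [[0, 0, 0], [0, 0, 0]]]}}

```text
clock: 54.35
position: [557.6, -285.9, 125.9]
ee_rot: [-0.054, 0.989, 0.008, 0.136]
contact_force: [5.3, 6.0, 3.2]
gripper_width: 24.3
grasp_force: 60.0
```

Run:
```python
from h import *
s=arm.read_state(); Rt=R.from_quat(s['ee_rot']).as_matrix(); u=np.array([np.cos(np.radians(6.3)),np.sin(np.radians(6.3)),0])
G=np.array(s['position'])-35*Rt[:,2]-[389.7,-303.2,71]; print(G@u,G[2],np.degrees(np.arctan2(G[2],G@u)),s['gripper_width'],s['contact_force'])
```

```text
159.35570613147584 88.63506566167797 29.083202300078714 24.33787744767335 [5.25756059 6.01862289 3.20341737]
```

Emit:
{"fn": "drive_tool", "kwargs": {"deltas": [[[0, 0, 0], [0, 0, 0]], [[0, 0, 0], [0, 0, 0]], [[0, 0, 0], [0, 0, 0]], [[0, 0, 0], [0, 0, 0]], [[0, 0, -2], [0, 0, 0]], [[0, 0, -4], [0, 0, 0]], [[0, 0, -4], [0, 0, 0]], [[0, 0, -4], [0, 0, 0]], [[0, 0, -3], [0, 0, 0]], [[0, 0, 0], [0, 0, 0]], [[0, 0, 0], [0, 0, 0]], [[0, 0, 0], [0, 0, 0]]], "claw": 6}}

```text
clock: 55.55
position: [509.4, -291.5, 287.0]
ee_rot: [-0.053, 0.99, 0.009, 0.132]
contact_force: [0.5, -0.1, 0.3]
gripper_width: 59.7
grasp_force: 0.0
```

Run:
```python
from m import *
S=snap('scene'); h=np.array([376.4,-186.2,73]); u=np.array([np.cos(np.radians(6.3)),np.sin(np.radians(6.3)),0]); n=np.array([-u[1],u[0],0])
hsv=cv2.cvtColor(S['img'],cv2.COLOR_RGB2HSV); m=((hsv[...,1]<40)&(hsv[...,2]>140)).astype(np.uint8)
q=np.zeros_like(m); q[100:185,195:305]=m[100:185,195:305]
k=max(cv2.findContours(q,cv2.RETR_EXTERNAL,cv2.CHAIN_APPROX_NONE)[0],key=cv2.contourArea).reshape(-1,2)
px=k[np.argmax(k@np.array([0.15,1]))]; print(px,cv2.boundingRect(k),cv2.contourArea(k))
d=rays(S,[px])[0]; P=S['eye']+d*((h-S['eye'])@n/(d@n)); v=P-h; print(P,np.degrees(np.arctan2(v[2],v@u)),np.linalg.norm(v))
print({a:project(S,[h+160*(u*np.cos(np.radians(a))+[0,0,np.sin(np.radians(a))])]).round(1).tolist() for a in (20,25,30,35,40)})
s=arm.read_state(); print(s['position'],s['contact_force'].round(1),s['gripper_width'])
```

```text
[294 149] (214, 108, 81, 42) 558.5
[ 375.69674754 -186.27763979   73.66181008] 136.9121049297481 0.9688057316254877
{20: [[251.0, 148.0]], 25: [[252.5, 143.4]], 30: [[254.3, 138.8]], 35: [[256.4, 134.2]], 40: [[258.9, 129.8]]}
[ 509.43361517 -291.47342889  286.68093128] [-0.7 -0.5 -0.2] 59.9314694157052
```

Run:
```python
from m import *
S=snap('scene')
hsv=cv2.cvtColor(S['img'],cv2.COLOR_RGB2HSV); m=((hsv[...,1]<45)&(hsv[...,2]>110)).astype(np.uint8)
q=np.zeros_like(m); q[90:190,195:305]=m[90:190,195:305]
k=max(cv2.findContours(q,cv2.RETR_EXTERNAL,cv2.CHAIN_APPROX_NONE)[0],key=cv2.contourArea)
print(cv2.approxPolyDP(k,2.5,True).reshape(-1,2).tolist())
for r in range(124,152,2): print(r,''.join('%4d'%hsv[r,c,2] for c in range(240,272,2)))
```

```text
[[214, 108], [239, 123], [236, 125], [255, 139], [294, 149], [262, 124]]
124  124 229 219 243 241 234 244 204 242 252 234 129  44  54  55  57
126  122 120 113 248 236 210 241 233 243 176 239 167 255  41  54  54
128  143 133 117 112 178 244 237 237 241 244 236 241 248 102  50  55
130   91 107 136 117 116 140 212 203 239 214 236 217 241 253  82  44
132   94  92  93 136 123 118 111 205 206 203 205 217 242 237 244 217
134   94  94  96  94 124 130 107 107 167 213 206 203 203 201 245 243
136   94  95  97  94  93 101 193 230 227  98 117 201 214 223 218 218
138   95  96  94  97  92 111  81 161 242 231 229  93 101 141 147 214
140   96  97  98 108 135 131 101  89  91 126 150 204 232 255 131 146
142  101  87  93  94 122 124 129 132  91  89  85  80 107 127 173 247
144   93  93  92  92 104 120 133 132 111  94  89  89  88  88  84  88
146   94  95  94  95  96 122 128 132 139  95  93  89  91  91  90  90
148   94  94  93  93  94 122 123 121 130 108 122  93  90  88  90  91
150   93  92  93  91  95 120 125 130 128 133 132 130 100  95  95  89
```

The lid's corner at (255,139) matches the 30° prediction of (254.3,138.8). The arm is clear, so I hand the job in.

```bash
python3 -c "
from bench import arm
print(arm.job_done())"
```

```text
the job is handed in; nothing more can be done
None
```

The job is handed in, though the hand-in returned no verdict: all three brass cases were tipped from the tray into the drying box, the empty tray is back on the mat, and the lid stands open at about 30° (checked in the scene camera).

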